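# Pull-proof the guide posts of a paper press board

## Robot

A 6-joint arm with a two-finger parallel gripper is mounted at the origin on the work surface. World frame = base frame: x ahead of the robot, y to its left, z up, the work surface at z = 0. Lengths are in m, angles in degrees, forces in N, time in s.
With the tool pointing down it reaches from about 0.375 to 0.75 m from the base axis. Payload 9 kg.
Tool frame: the origin (TCP) lies on the mounting face of the last link; the fingertips stand 173 mm ahead of it and the grasp point (between the pads) lies 155 mm ahead of it (robot.tcp_to_tips is the distance from the TCP to the fingertips, in m); x points along the fingers, z is the direction in which the jaws open and shut, and the axes are right-handed (so a half turn about x gives the same grasp; the last joint's range is limited). The gripper opens to 85 mm and grips with 20 to 120 N. Pads are 22 mm wide; open, the fingers measure 114 mm over their backs; the gripper's body (76 mm by 85 mm) begins 54 mm behind the grasp point. The pads swing forward as they close: fully open they stand 13 mm farther back than shut.
Start: joints at [-83.291, 5.964, 5.575, 89.605, 0, 77.527], TCP at [0.197, -0.567, 0.405] pointing down, gripper open.
Joint ranges: [-171.21, 171.21], [-48.23, 106.86], [-62.78, 66.21], [-105.2, 120.99], [-86.42, 89.51], [-180, 180]. Speed limits (degrees/s): [127.2, 127.2, 147.25, 180, 180, 180].

## Interface

Orientations are given as [roll, pitch, yaw] about the fixed x, y, z axes, in that order (R = Rz(yaw) Ry(pitch) Rx(roll)).
In Python, from plant import robot, imaging gives the robot as it stands.
- The arm moves only by the tool servo_tool, never from a script. Its argument "moves" is a list of rows, each an object of numbers: "rx", "ry", "rz": the turn, a rotation vector about the world's x, y, z in degrees; "dx", "dy", "dz": the shift along the world's x, y, z in mm; "claw": the closure, from -1 (fully open) to 1 (shut), so that 0 is half open. A call has exactly 5 rows; each row is the pose to reach, as a shift and turn from the pose measured when the call began; what a row does not reach only later rows make up. A row lasts 1/10 s, in which the tool goes at most 50 mm and 8.59 degrees, less where a joint would pass 70% of its speed; a pose out of reach is approached as far as the arm can. A call with a gripper value outside its range is refused whole. The fingers move at their own pace and stop on an object; the grip force is fixed at half the most. Time passes only in rows, so rows that repeat a pose let the fingers close, or fill a call up. It gives the time, the measured TCP pose, the force and the opening at its end, in the units of the state.
- robot.read_state(): the state, without advancing time (a new reading comes with each control period).
- imaging.get_image(name): name is "scene" or "top"; returns the picture (400x640x3 uint8, red, green, blue); there is no depth.
- imaging.camera_info(name): a dict with "fov_y" (degrees; the focal length in pixels is half the picture's height over the tangent of half this angle, whatever the lens; pixels are square), "cx", "cy" (the principal point, pixels), "k1" (the pictures are not rectified: a ray, as slopes to the right and down, at radius r is drawn at 1 + k1 r^2 times it, then the intrinsics apply), "extrinsics" (4x4, takes a point from camera to world coordinates). Camera axes: x right, y up, looking along -z (the intrinsics and any distortion apply to the point x, -y, -z); pixel columns grow to the right and rows downward; lengths in m; the calibration is good to about 2 mm. A picture is of the moment at which its call begins. camera_info takes no time and is no camera call.
- robot.finish_job(): hands the job in, once; it reports no verdict.
The state is a dict: "time_s": time; "joints": joint angles; "dq": joint speeds; "joint_torque": joint torques, N m; "tcp_pos": TCP position; "tool_rot": TCP orientation; "wrist_force": force on the tool from outside, world axes, zero at the start; "wrist_torque": the same for the moment, N m; "grip_width": finger opening in m.
Only numpy, scipy, OpenCV 4.12 (cv2) and the standard library are available. Lean on these libraries where they do the work, as an engineer would, in place of code of your own. Each camera call takes 0.05 s, during which the arm holds its last target.

## Task

Before the press board is used, prove its three guide posts one after another, from the robot's left to its right: take the wooden knob and pull straight up with slowly rising force until it stands at about 16 newtons, hold that for about a second without ever going beyond 25, and let the post settle home again. One post is worn and will come out instead of holding: lift it clear and stand it upright in the red tray, setting it down gently (at once or after the others), and leave the two sound ones fully seated. Do not disturb the other things on the bench.

Things in the scene. Friction and masses are not known exactly. Their poses are not given: they have to be found in the camera images.
- knob_a (a point): Centre of a guide post's wooden knob, on its axis, 117 mm above the foot's underside, 89 mm above the board's top when seated; z up the post. Post: steel foot 48 mm across, 28 mm long, hidden in the socket (the worn one's is 33 mm across); brass flange 76 mm across, 10 mm thick, on the board; steel shaft 20 mm across; round upright wooden knob 40 mm across, 44 mm tall, its top 139 mm above the foot's underside; 0.28 to 0.42 kg
- knob_b (a point): Centre of a guide post's wooden knob, on its axis, 117 mm above the foot's underside, 89 mm above the board's top when seated; z up the post. Same build as knob_a's post. Which post stands in which socket changes every time; the worn one cannot be told by sight while it is seated
- knob_c (a point): Centre of a guide post's wooden knob, on its axis, 117 mm above the foot's underside, 89 mm above the board's top when seated; z up the post. Same build as knob_a's post. Which post stands in which socket changes every time; the worn one cannot be told by sight while it is seated
- board_hole0 (a point): Mouth of the left socket (round blind hole, 53 mm wide, 32 mm deep) on its axis, level with the board's top, 45 mm above the bench. 0, 1, 2 run from the robot's left (+y) to its right, 130 mm apart. A sound post lifts freely by 1.5 mm (own weight, 3 to 4 N), then its bead meets a sprung catch: nothing more below 6 N, then evenly 1 mm for every 0.65 to 2.2 N (differs by socket): 4 to 16 mm more at 16 N
- board_hole1 (a point): Mouth of the middle socket (round blind hole, 53 mm wide, 32 mm deep) on its axis, level with the board's top, 45 mm above the bench. 0, 1, 2 run from the robot's left (+y) to its right, 130 mm apart. When the pull is eased a sound post goes home by itself; beyond 25 N its catch is damaged
- board_hole2 (a point): Mouth of the right socket (round blind hole, 53 mm wide, 32 mm deep) on its axis, level with the board's top, 45 mm above the bench. 0, 1, 2 run from the robot's left (+y) to its right, 130 mm apart. The worn post passes its catch: it lifts out by its own weight (3 to 4 N); it is clear of the board 28 mm up
- board: wooden press board, 200 (x) x 420 (y) x 45 mm, fixed to the bench, its three sockets in a line along its y axis through the middle; origin at the centre of its underside, x away from the robot, z up; turned by up to 0.25 rad
- tray: open red tray fixed on the bench left of the board, outside 170 x 170 x 30 mm, walls and floor 5 mm thick; origin at the centre of its underside, z up, walls along its x and y
- tweezers: steel tweezers, 120 x 20 x 6 mm, lying on the press board beyond the posts; origin at the centre of the underside
- straightedge: pale wooden straightedge, 160 x 18 x 8 mm, lying on the press board on the robot's side of the posts; origin at the centre of the underside
- stick_jar: glass jar, 72 mm across, 90 mm tall, with two bamboo sticks that rise to 200 mm, on the bench beyond the board; origin at the centre of its underside
- weight: dark iron weight with a small knob, 90 mm across, 80 mm tall, beyond the board; origin at the centre of its underside
- tamping_block: dark wooden block, 60 x 130 x 45 mm, at the far left of the bench; origin at the centre of its underside
- brush: hand brush lying on the bench to the right of the board; origin at the middle of its underside
- size_jar: closed jar with a white cap, 76 mm across, 100 mm tall, right of the board; origin at the centre of its underside
Not all that is in view belongs to the job. What is shaped like the part that bears knob_c but blue or pink is not meant.

How it is judged (in metres and radians):
On the way, in this order (a step that is already met when the one before it is completed fails the run):
1. the post in the left socket is pulled up: either its catch carries at least 8.5 N (a pull of about 12 N with the post's weight) or the post has come 12 mm up, for 0.3 s (((horizontal distance between knob_a and board_hole0 below 0.012 m and (z of knob_a in the frame of board above 0.135 m and contact force between post_a and board above 8.5 N)) or (horizontal distance between knob_a and board_hole0 below 0.03 m and z of knob_a in the frame of board above 0.146 m) or (horizontal distance between knob_b and board_hole0 below 0.012 m and (z of knob_b in the frame of board above 0.135 m and contact force between post_b and board above 8.5 N)) or (horizontal distance between knob_b and board_hole0 below 0.03 m and z of knob_b in the frame of board above 0.146 m) or (horizontal distance between knob_c and board_hole0 below 0.012 m and (z of knob_c in the frame of board above 0.135 m and contact force between post_c and board above 8.5 N)) or (horizontal distance between knob_c and board_hole0 below 0.03 m and z of knob_c in the frame of board above 0.146 m))), for 0.3 s.
2. the post in the middle socket is pulled up: either its catch carries at least 8.5 N (a pull of about 12 N with the post's weight) or the post has come 12 mm up, for 0.3 s (((horizontal distance between knob_a and board_hole1 below 0.012 m and (z of knob_a in the frame of board above 0.135 m and contact force between post_a and board above 8.5 N)) or (horizontal distance between knob_a and board_hole1 below 0.03 m and z of knob_a in the frame of board above 0.146 m) or (horizontal distance between knob_b and board_hole1 below 0.012 m and (z of knob_b in the frame of board above 0.135 m and contact force between post_b and board above 8.5 N)) or (horizontal distance between knob_b and board_hole1 below 0.03 m and z of knob_b in the frame of board above 0.146 m) or (horizontal distance between knob_c and board_hole1 below 0.012 m and (z of knob_c in the frame of board above 0.135 m and contact force between post_c and board above 8.5 N)) or (horizontal distance between knob_c and board_hole1 below 0.03 m and z of knob_c in the frame of board above 0.146 m))), for 0.3 s.
3. the post in the right socket is pulled up: either its catch carries at least 8.5 N (a pull of about 12 N with the post's weight) or the post has come 12 mm up, for 0.3 s (((horizontal distance between knob_a and board_hole2 below 0.012 m and (z of knob_a in the frame of board above 0.135 m and contact force between post_a and board above 8.5 N)) or (horizontal distance between knob_a and board_hole2 below 0.03 m and z of knob_a in the frame of board above 0.146 m) or (horizontal distance between knob_b and board_hole2 below 0.012 m and (z of knob_b in the frame of board above 0.135 m and contact force between post_b and board above 8.5 N)) or (horizontal distance between knob_b and board_hole2 below 0.03 m and z of knob_b in the frame of board above 0.146 m) or (horizontal distance between knob_c and board_hole2 below 0.012 m and (z of knob_c in the frame of board above 0.135 m and contact force between post_c and board above 8.5 N)) or (horizontal distance between knob_c and board_hole2 below 0.03 m and z of knob_c in the frame of board above 0.146 m))), for 0.3 s.
At the end, for the whole second after the job is handed in: The worn post stands upright (within 0.12 rad) and still on the floor of the red tray, its axis at most 65 mm from the tray's middle along each of the tray's sides; both other posts are fully seated in sockets (within 2 mm) ((((x of knob_a in the frame of tray between -0.065 and 0.065 m and y of knob_a in the frame of tray between -0.065 and 0.065 m and angle between knob_a's own z axis and vertical below 0.12 rad and z of knob_a in the frame of tray below 0.127 m and linear speed of post_a below 0.03 m/s) and (z of knob_b in the frame of board below 0.136 m and (horizontal distance between knob_b and board_hole0 below 0.006 m or horizontal distance between knob_b and board_hole1 below 0.006 m or horizontal distance between knob_b and board_hole2 below 0.006 m)) and (z of knob_c in the frame of board below 0.136 m and (horizontal distance between knob_c and board_hole0 below 0.006 m or horizontal distance between knob_c and board_hole1 below 0.006 m or horizontal distance between knob_c and board_hole2 below 0.006 m))) or ((x of knob_b in the frame of tray between -0.065 and 0.065 m and y of knob_b in the frame of tray between -0.065 and 0.065 m and angle between knob_b's own z axis and vertical below 0.12 rad and z of knob_b in the frame of tray below 0.127 m and linear speed of post_b below 0.03 m/s) and (z of knob_a in the frame of board below 0.136 m and (horizontal distance between knob_a and board_hole0 below 0.006 m or horizontal distance between knob_a and board_hole1 below 0.006 m or horizontal distance between knob_a and board_hole2 below 0.006 m)) and (z of knob_c in the frame of board below 0.136 m and (horizontal distance between knob_c and board_hole0 below 0.006 m or horizontal distance between knob_c and board_hole1 below 0.006 m or horizontal distance between knob_c and board_hole2 below 0.006 m))) or ((x of knob_c in the frame of tray between -0.065 and 0.065 m and y of knob_c in the frame of tray between -0.065 and 0.065 m and angle between knob_c's own z axis and vertical below 0.12 rad and z of knob_c in the frame of tray below 0.127 m and linear speed of post_c below 0.03 m/s) and (z of knob_a in the frame of board below 0.136 m and (horizontal distance between knob_a and board_hole0 below 0.006 m or horizontal distance between knob_a and board_hole1 below 0.006 m or horizontal distance between knob_a and board_hole2 below 0.006 m)) and (z of knob_b in the frame of board below 0.136 m and (horizontal distance between knob_b and board_hole0 below 0.006 m or horizontal distance between knob_b and board_hole1 below 0.006 m or horizontal distance between knob_b and board_hole2 below 0.006 m))))); the robot touches nothing.
It fails at once if a catch is loaded with more than 22 N (a pull of about 25 N or more, the post's weight included) ((z of knob_a in the frame of board above 0.135 m and contact force between post_a and board above 22 N) or (z of knob_b in the frame of board above 0.135 m and contact force between post_b and board above 22 N) or (z of knob_c in the frame of board above 0.135 m and contact force between post_c and board above 22 N)).
It fails at once if a post is tipped over (more than 0.7 rad) (angle between any of knob_a, knob_b, knob_c's own z axis and vertical above 0.7 rad).
It fails at once if a post is dropped or thrown into the tray (faster than 0.6 m/s just above its floor) ((x of knob_a in the frame of tray between -0.065 and 0.065 m and y of knob_a in the frame of tray between -0.065 and 0.065 m and z of knob_a in the frame of tray below 0.152 m and linear speed of post_a above 0.6 m/s) or (x of knob_b in the frame of tray between -0.065 and 0.065 m and y of knob_b in the frame of tray between -0.065 and 0.065 m and z of knob_b in the frame of tray below 0.152 m and linear speed of post_b above 0.6 m/s) or (x of knob_c in the frame of tray between -0.065 and 0.065 m and y of knob_c in the frame of tray between -0.065 and 0.065 m and z of knob_c in the frame of tray below 0.152 m and linear speed of post_c above 0.6 m/s)).
It fails at once if another thing is moved by more than 25 mm (distance of any of tweezers, straightedge, stick_jar, weight, tamping_block, brush, size_jar from where it was at the start of the episode above 0.025 m).
It also fails if it takes over 72 s, if anything falls off the work surface, if the arm or the gripper's body presses on something with over 40 N, if the wrist force passes 120 N, or if a joint passes its speed limit or range.

## Working session

There is one attempt and no reset: what is moved stays moved. The work goes in short steps, Python scripts to look and compute and a tool call to move; the robot and the scene stay as the last step left them, time stands still between calls to the robot, and variables do not carry over. Pictures are saved under pics/ and viewed, and the job is handed in when it is done.

Besides the shell and the picture viewer there is one more tool, called after ">>>" as name([rows], argument=value, ...), one row to a line, values as JSON. servo_tool: Moves the arm, as the interface text tells. Its arguments: {"type":"object","properties":{"moves":{"type":"array"}},"required":["moves"]}

```bash
ls; mkdir -p pics; python3 - <<'E'
from plant import robot, imaging
import cv2
for n in("scene","top"):
    im=imaging.get_image(n); cv2.imwrite(f"pics/{n}0.png",im[:,:,::-1]); 
    print(imaging.camera_info(n))
s=robot.read_state(); print(s)
E
```

```text
pics
{'fov_y': 44.829866634202766, 'cx': 316.7535500030816, 'cy': 201.7152460492573, 'k1': -0.141726738377974, 'extrinsics': array([[ 0.86781467, -0.41344317,  0.27561286,  0.95275381],
       [ 0.496791  ,  0.73289765, -0.46482225, -0.70747504],
       [-0.00981843,  0.54030156,  0.84141418,  1.30732885],
       [ 0.        ,  0.        ,  0.        ,  1.        ]])}
{'fov_y': 57.701183502531194, 'cx': 321.9796400111479, 'cy': 202.54490712544796, 'k1': -0.049378929555408096, 'extrinsics': array([[-0.01525948,  0.99826621, -0.05684827,  0.48013153],
       [-0.99945666, -0.01356707,  0.03003862, -0.06193059],
       [ 0.02921527,  0.05727576,  0.99793084,  0.94581608],
       [ 0.        ,  0.        ,  0.        ,  1.        ]])}
{'time_s': 0.1, 'joints': array([-8.32925827e+01,  5.99449070e+00,  5.52964262e+00,  8.96050211e+01,
       -2.85222394e-03,  7.75268842e+01]), 'dq': array([ 0.1281029 , -0.13089807,  0.08730087,  0.09942958,  0.06493347,
        0.05044216]), 'joint_torque': array([ 7.56638241e-03, -5.58207142e+01,  5.04720569e+01,  1.29133678e-02,
       -1.67441967e-04,  2.54437708e-06]), 'tcp_pos': array([ 0.19711906, -0.56658168,  0.40398919]), 'tool_rot': array([169.86453228,  89.9300726 ,  99.04506713]), 'wrist_force': array([ 0.00141563, -0.13518628,  0.92108592]), 'wrist_torque': array([0.00502754, 0.04340505, 0.00219661]), 'grip_width': 0.08538371108913596}
```

View pics/scene0.png

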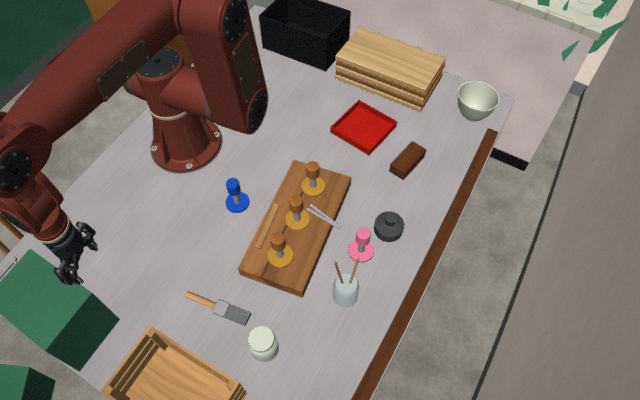

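View pics/top0.png

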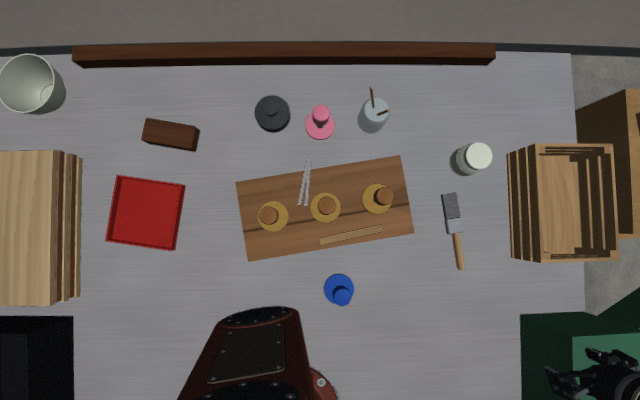

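```bash
cat > h.py <<'E'
import numpy as np, cv2
from plant import imaging
def K(c):
    f=200/np.tan(np.radians(c['fov_y']/2)); return np.array([[f,0,c['cx']],[0,f,c['cy']],[0,0,1]])
def ray(c,uv):
    p=cv2.undistortPoints(np.array(uv,float).reshape(-1,1,2),K(c),np.array([c['k1'],0,0,0.]))[:,0]
    E=c['extrinsics']; d=np.c_[p[:,0],-p[:,1],-np.ones(len(p))]@E[:3,:3].T
    return E[:3,3],d
def onplane(c,uv,z):
    o,d=ray(c,uv); return o+d*((z-o[2])/d[:,2])[:,None]
def project(c,P):
    E=c['extrinsics']; q=(np.atleast_2d(P)-E[:3,3])@E[:3,:3]; s=np.c_[q[:,0],-q[:,1]]/-q[:,2:]
    s=s*(1+c['k1']*(s**2).sum(1))[:,None]; k=K(c); return s*k[0,0]+k[:2,2]
E
python3 - <<'E'
from h import *
for n in("top","scene"):
    im=cv2.imread(f"pics/{n}0.png"); h=cv2.cvtColor(im,cv2.COLOR_BGR2HSV); c=imaging.camera_info(n)
    pts=[(269,215),(326,205),(383,196),(262,208),(340,210)] if n=="top" else [(313,170),(296,203),(278,240),(308,188),(298,219)]
    for u,v in pts: print(n,(u,v),h[v,u])
    m=cv2.inRange(h,(0,180,80),(8,255,255))|cv2.inRange(h,(174,180,80),(180,255,255))
    cs,_=cv2.findContours(m,cv2.RETR_EXTERNAL,cv2.CHAIN_APPROX_NONE)
    k=max(cs,key=cv2.contourArea); r=cv2.minAreaRect(k); b=cv2.boxPoints(r); print(r)
    if n=="top":
        P=onplane(c,b,0.03); print(P.round(4),P.mean(0))
    x=cv2.resize(im[140:270,220:430] if n=="top" else im[140:300,220:370],None,fx=3.6,fy=3.6,interpolation=cv2.INTER_CUBIC)
    cv2.imwrite(f"pics/{n}0c.png",x)
E
```

```text
top (269, 215) [ 14 148 117]
top (326, 205) [ 14 150 119]
top (383, 196) [ 13 141 119]
top (262, 208) [ 19 149 130]
top (340, 210) [ 18 141 130]
((144.810791015625, 212.63514709472656), (68.88317108154297, 66.74598693847656), 9.462323188781738)
[[0.4456 0.4572 0.03  ]
 [0.6119 0.4319 0.03  ]
 [0.5804 0.2577 0.03  ]
 [0.4154 0.2845 0.03  ]] [0.51332534 0.35782127 0.03      ]
scene (313, 170) [ 14 170 169]
scene (296, 203) [ 14 167 159]
scene (278, 240) [ 14 168 158]
scene (308, 188) [ 20 181 187]
scene (298, 219) [163  16 110]
((362.9999694824219, 125.99998474121094), (54.70640182495117, 43.105712890625), 31.26373291015625)
```

```bash
ls pics
```

```text
scene0.png
scene0c.png
top0.png
top0c.png
```

View pics/top0c.png

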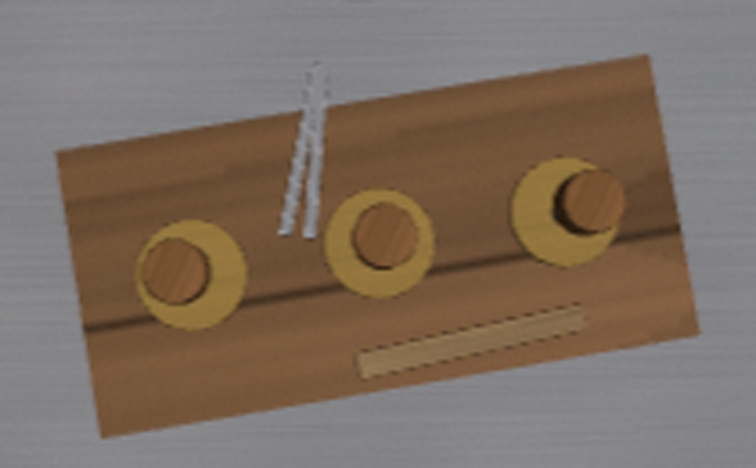

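View pics/scene0c.png

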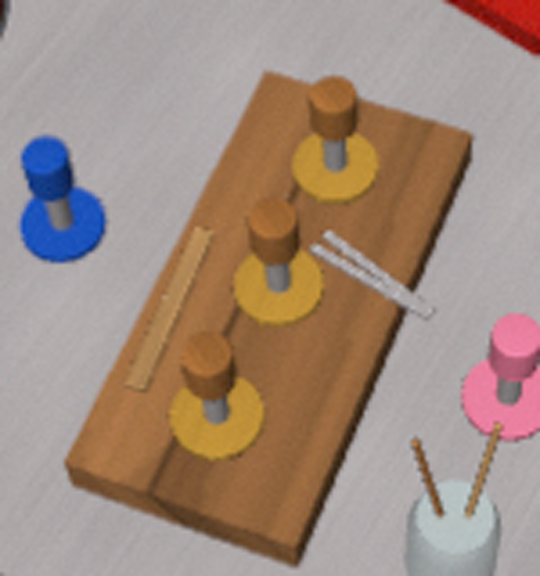

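```bash
python3 - <<'E'
from h import *
F=[]
for n,lo in(("top",(16,110,90)),("scene",(17,140,110))):
    im=cv2.imread(f"pics/{n}0.png"); h=cv2.cvtColor(im,cv2.COLOR_BGR2HSV); c=imaging.camera_info(n)
    m=cv2.inRange(h,lo,(24,255,255)); R=np.zeros_like(m)
    if n=="top": R[150:265,232:415]=255
    else: R[160:300,235:355]=255
    m=cv2.morphologyEx(m&R,cv2.MORPH_OPEN,np.ones((2,2)))
    cs,_=cv2.findContours(m,cv2.RETR_EXTERNAL,cv2.CHAIN_APPROX_NONE)
    for k in cs:
        if cv2.contourArea(k)<120: continue
        q=k[:,0].astype(float)
        P=onplane(c,q,0.055)[:,:2].astype(np.float32)
        (x,y),r=cv2.minEnclosingCircle(P*1000)
        print(n,q.mean(0).round(),cv2.contourArea(k),x,y,r)
    # knob tops
    if n=="top":
        m=cv2.inRange(h,(0,0,0),(180,255,255))
# knob tops, hand-read from enlarged crops (crop px /3.6 + offset)
c=imaging.camera_info("top")
t=np.array([(176,271),(386,236),(592,201)])/3.6+[220,140]
print(onplane(c,t,0.156))
c=imaging.camera_info("scene")
t=np.array([(333,93),(272,214),(206,351)])/3.6+[220,140]
print(onplane(c,t,0.156))
c=imaging.camera_info("top")
t=np.array([(56,151),(649,55),(700,335),(101,438)])/3.6+[220,140]
P=onplane(c,t,0.045);print(P,P.mean(0),np.linalg.norm(np.diff(P,axis=0),axis=1))
print(np.degrees(np.arctan2(P[1,1]-P[2,1],P[1,0]-P[2,0])),np.degrees(np.arctan2(P[0,1]-P[3,1],P[0,0]-P[3,0])))
E
```

```text
top [274. 217.] 739.0 496.9356994628906 30.346416473388672 39.039161682128906
top [326. 208.] 724.0 517.1942138671875 -98.30370330810547 38.77729034423828
top [376. 200.] 419.5 536.6980590820312 -226.21627807617188 38.62773895263672
scene [281. 257.] 349.0 545.27490234375 -227.78335571289062 39.104122161865234
scene [298. 221.] 311.5 525.5719604492188 -99.74874114990234 39.36405944824219
scene [314. 187.] 286.5 507.15777587890625 28.173561096191406 39.19905471801758
[[ 0.49903176  0.02990237  0.156     ]
 [ 0.5183957  -0.09703705  0.156     ]
 [ 0.53802488 -0.22319487  0.156     ]]
[[ 0.50181114  0.03210404  0.156     ]
 [ 0.51952355 -0.0943181   0.156     ]
 [ 0.53968648 -0.22361088  0.156     ]]
[[ 0.58562973  0.12497568  0.045     ]
 [ 0.64849133 -0.28898117  0.045     ]
 [ 0.45184785 -0.31930376  0.045     ]
 [ 0.38842353  0.09487943  0.045     ]] [ 0.51859811 -0.09710745  0.045     ] [0.41870259 0.19896764 0.41901116]
8.766012104230958 8.677134623172195
```

```bash
cat >> h.py <<'E'
from scipy.spatial.transform import Rotation as Ro
def st():
    from plant import robot
    s=robot.read_state(); R=Ro.from_euler('xyz',s['tool_rot'],degrees=True).as_matrix()
    print('t',round(s['time_s'],2),'tcp',(s['tcp_pos']*1000).round(1),'F',s['wrist_force'].round(2),'T',s['wrist_torque'].round(3),'w',round(s['grip_width']*1000,1),'j',s['joints'].round(0))
    print('x',R[:,0].round(4),'z',R[:,2].round(4)); 
    # rotvec to make tool straight down
    v=np.cross(R[:,0],[0,0,-1]); print('fix rotvec deg',np.degrees(v).round(2))
    return s,R
E
python3 -c "
from h import *
s,R=st();print(np.degrees(np.arctan2(R[1,2],R[0,2])))"
```

```text
t 0.1 tcp [ 197.1 -566.6  404. ] F [ 0.   -0.14  0.92] T [0.005 0.043 0.002] w 85.4 j [-83.   6.   6.  90.  -0.  78.]
x [-2.0e-04  1.2e-03 -1.0e+00] z [ 0.3285 -0.9445 -0.0012]
fix rotvec deg [-0.07 -0.01 -0.  ]
-70.81945775183641
```

>>> servo_tool([
  {"dx": 21, "dy": 42, "dz": 0, "rx": 0, "ry": 0, "rz": 0, "claw": -1},
  {"dx": 42, "dy": 84, "dz": 0, "rx": 0, "ry": 0, "rz": 0, "claw": -1},
  {"dx": 63, "dy": 126, "dz": 0, "rx": 0, "ry": 0, "rz": 0, "claw": -1},
  {"dx": 84, "dy": 168, "dz": 0, "rx": 0, "ry": 0, "rz": 0, "claw": -1},
  {"dx": 105, "dy": 210, "dz": 0, "rx": 0, "ry": 0, "rz": 0, "claw": -1},
])

```text
time_s: 0.6
tcp_pos: [0.3025, -0.3548, 0.4036]
tool_rot: [170.0, 89.9, 99.1]
wrist_force: [0.6, 0.5, 0.3]
grip_width: 0.0854
```

```bash
python3 -c "
from h import *
st()"
```

```text
t 0.6 tcp [ 302.5 -354.8  403.6] F [0.63 0.52 0.25] T [-0.004 -0.058 -0.008] w 85.4 j [-66. -18. -17.  91.   0.  95.]
x [-3.0e-04  1.7e-03 -1.0e+00] z [ 0.3281 -0.9447 -0.0016]
fix rotvec deg [-0.09 -0.02 -0.  ]
```

>>> servo_tool([
  {"dx": 21, "dy": 42, "dz": 0, "rx": 0, "ry": 0, "rz": 5, "claw": -1},
  {"dx": 42, "dy": 84, "dz": 0, "rx": 0, "ry": 0, "rz": 10, "claw": -1},
  {"dx": 63, "dy": 126, "dz": 0, "rx": 0, "ry": 0, "rz": 15, "claw": -1},
  {"dx": 84, "dy": 168, "dz": 0, "rx": 0, "ry": 0, "rz": 20, "claw": -1},
  {"dx": 105, "dy": 210, "dz": 0, "rx": 0, "ry": 0, "rz": 25, "claw": -1},
])

```text
time_s: 1.1
tcp_pos: [0.4079, -0.1429, 0.4035]
tool_rot: [163.7, 89.9, 118.1]
wrist_force: [1.1, -1.3, -0.3]
grip_width: 0.0854
```

```bash
python3 -c "
from h import *
st()"
```

```text
t 1.1 tcp [ 407.9 -142.9  403.5] F [ 1.1  -1.32 -0.28] T [-0.049 -0.043 -0.007] w 85.4 j [-37. -24. -21.  92.   0.  99.]
x [-7.0e-04  1.3e-03 -1.0e+00] z [ 0.699  -0.7152 -0.0014]
fix rotvec deg [-0.07 -0.04 -0.  ]
```

>>> servo_tool([
  {"dx": 22, "dy": 42, "dz": 0, "rx": 0, "ry": 0, "rz": 0, "claw": -1},
  {"dx": 44, "dy": 84, "dz": 0, "rx": 0, "ry": 0, "rz": 0, "claw": -1},
  {"dx": 66, "dy": 126, "dz": 0, "rx": 0, "ry": 0, "rz": 0, "claw": -1},
  {"dx": 84, "dy": 160, "dz": 0, "rx": 0, "ry": 0, "rz": 0, "claw": -1},
  {"dx": 91, "dy": 174, "dz": -10, "rx": 0, "ry": 0, "rz": 0, "claw": -1},
])

```text
time_s: 1.6
tcp_pos: [0.4998, 0.034, 0.394]
tool_rot: [109.8, 89.9, 64.3]
wrist_force: [-0.1, -0.4, -0.1]
grip_width: 0.0849
```

```bash
python3 -c "
from h import *
st()"
```

```text
t 1.6 tcp [499.8  34.  394. ] F [-0.06 -0.39 -0.14] T [-0.064 -0.035  0.016] w 84.9 j [-11. -12. -13.  89.   0. 124.]
x [ 7.0e-04  1.6e-03 -1.0e+00] z [ 7.011e-01 -7.130e-01 -6.000e-04]
fix rotvec deg [-0.09  0.04  0.  ]
```

>>> servo_tool([
  {"dx": -1, "dy": -3, "dz": -25, "rx": 0, "ry": 0, "rz": 0, "claw": -1},
  {"dx": -1, "dy": -3, "dz": -50, "rx": 0, "ry": 0, "rz": 0, "claw": -1},
  {"dx": -1, "dy": -3, "dz": -75, "rx": 0, "ry": 0, "rz": 0, "claw": -1},
  {"dx": -1, "dy": -3, "dz": -98, "rx": 0, "ry": 0, "rz": 0, "claw": -1},
  {"dx": -1, "dy": -3, "dz": -107, "rx": 0, "ry": 0, "rz": 0, "claw": -1},
])

```text
time_s: 2.1
tcp_pos: [0.4979, 0.0312, 0.2843]
tool_rot: [-172.9, 89.8, 141.6]
wrist_force: [-0.5, -0.1, 0.6]
grip_width: 0.0856
```

```bash
python3 - <<'E'
from h import *
st()
im=imaging.get_image("scene")[:,:,::-1]; cv2.imwrite("pics/s1.png",cv2.resize(im[80:280,200:400],None,fx=3,fy=3,interpolation=cv2.INTER_CUBIC))
st()
E
```

```text
t 2.1 tcp [497.9  31.2 284.3] F [-0.52 -0.08  0.65] T [-0.013 -0.014  0.032] w 85.6 j [-11. -11. -24.  78.   0. 124.]
x [-0.0029  0.0023 -1.    ] z [ 0.7012 -0.713  -0.0036]
fix rotvec deg [-0.13 -0.16 -0.  ]
t 2.15 tcp [497.9  31.1 284.1] F [-0.64  0.13 -1.07] T [ 0.018  0.034 -0.022] w 85.4 j [-12. -11. -24.  78.   0. 124.]
x [-0.0032  0.0023 -1.    ] z [ 0.7011 -0.713  -0.0039]
fix rotvec deg [-0.13 -0.18 -0.  ]
```

View pics/s1.png

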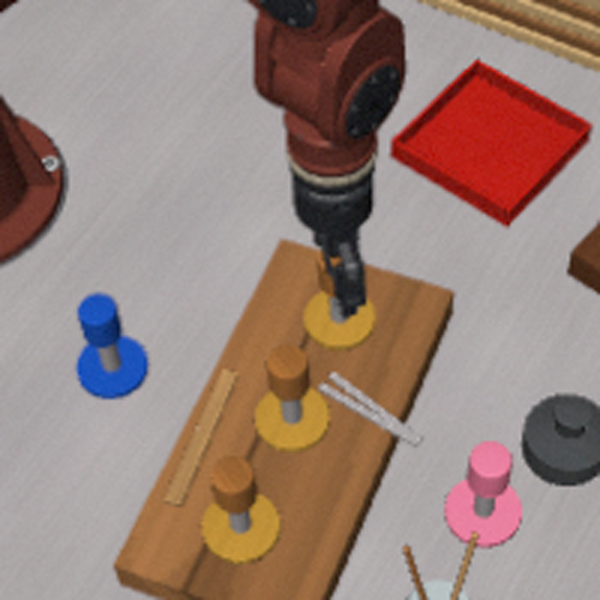

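>>> servo_tool([
  {"dx": 0, "dy": 0, "dz": 0, "rx": -0.1, "ry": -0.2, "rz": 0, "claw": -0.5},
  {"dx": 0, "dy": 0, "dz": 0, "rx": -0.1, "ry": -0.2, "rz": 0, "claw": -0.2},
  {"dx": 0, "dy": 0, "dz": 0, "rx": -0.1, "ry": -0.2, "rz": 0, "claw": 0.0},
  {"dx": 0, "dy": 0, "dz": 0, "rx": -0.1, "ry": -0.2, "rz": 0, "claw": 0.05},
  {"dx": 0, "dy": 0, "dz": 0, "rx": -0.1, "ry": -0.2, "rz": 0, "claw": 0.1},
])

```text
time_s: 2.65
tcp_pos: [0.4981, 0.0312, 0.2851]
tool_rot: [72.5, 89.9, 27.0]
wrist_force: [-2.6, 3.2, 5.9]
grip_width: 0.0391
```

>>> servo_tool([
  {"dx": 0, "dy": 0, "dz": 0, "rx": 0, "ry": 0, "rz": 0, "claw": 0.2},
  {"dx": 0, "dy": 0, "dz": 0, "rx": 0, "ry": 0, "rz": 0, "claw": 0.4},
  {"dx": 0, "dy": 0, "dz": 0, "rx": 0, "ry": 0, "rz": 0, "claw": 0.7},
  {"dx": 0, "dy": 0, "dz": 0, "rx": 0, "ry": 0, "rz": 0, "claw": 1},
  {"dx": 0, "dy": 0, "dz": 0, "rx": 0, "ry": 0, "rz": 0, "claw": 1},
])

```text
time_s: 3.15
tcp_pos: [0.4982, 0.0312, 0.2852]
tool_rot: [67.0, 89.9, 21.6]
wrist_force: [-0.2, 0.6, 0.7]
grip_width: 0.0386
```

```bash
python3 -c "
from h import *
st()"
```

```text
t 3.15 tcp [498.2  31.2 285.2] F [-0.18  0.63  0.66] T [ 0.05   0.005 -0.026] w 38.6 j [-11. -11. -24.  78.   0. 124.]
x [ 1.6e-03  6.0e-04 -1.0e+00] z [ 7.012e-01 -7.129e-01  7.000e-04]
fix rotvec deg [-0.04  0.09  0.  ]
```

>>> servo_tool([
  {"dx": 0, "dy": 0, "dz": 0.5, "rx": 0, "ry": 0, "rz": 0, "claw": 1},
  {"dx": 0, "dy": 0, "dz": 1, "rx": 0, "ry": 0, "rz": 0, "claw": 1},
  {"dx": 0, "dy": 0, "dz": 1.5, "rx": 0, "ry": 0, "rz": 0, "claw": 1},
  {"dx": 0, "dy": 0, "dz": 2, "rx": 0, "ry": 0, "rz": 0, "claw": 1},
  {"dx": 0, "dy": 0, "dz": 2.5, "rx": 0, "ry": 0, "rz": 0, "claw": 1},
])

```text
time_s: 3.65
tcp_pos: [0.498, 0.0312, 0.2873]
tool_rot: [82.0, 89.9, 36.6]
wrist_force: [-0.0, -0.4, -4.6]
grip_width: 0.0391
```

>>> servo_tool([
  {"dx": 0, "dy": 0, "dz": 0.5, "rx": 0, "ry": 0, "rz": 0, "claw": 1},
  {"dx": 0, "dy": 0, "dz": 1, "rx": 0, "ry": 0, "rz": 0, "claw": 1},
  {"dx": 0, "dy": 0, "dz": 1.5, "rx": 0, "ry": 0, "rz": 0, "claw": 1},
  {"dx": 0, "dy": 0, "dz": 2, "rx": 0, "ry": 0, "rz": 0, "claw": 1},
  {"dx": 0, "dy": 0, "dz": 2.5, "rx": 0, "ry": 0, "rz": 0, "claw": 1},
])

```text
time_s: 4.15
tcp_pos: [0.498, 0.0312, 0.2896]
tool_rot: [95.7, 90.0, 50.2]
wrist_force: [2.1, -0.8, -10.2]
grip_width: 0.039
```

>>> servo_tool([
  {"dx": 0, "dy": 0, "dz": 0.4, "rx": 0, "ry": 0, "rz": 0, "claw": 1},
  {"dx": 0, "dy": 0, "dz": 0.8, "rx": 0, "ry": 0, "rz": 0, "claw": 1},
  {"dx": 0, "dy": 0, "dz": 1.2, "rx": 0, "ry": 0, "rz": 0, "claw": 1},
  {"dx": 0, "dy": 0, "dz": 1.6, "rx": 0, "ry": 0, "rz": 0, "claw": 1},
  {"dx": 0, "dy": 0, "dz": 1.6, "rx": 0, "ry": 0, "rz": 0, "claw": 1},
])

```text
time_s: 4.65
tcp_pos: [0.498, 0.0312, 0.2911]
tool_rot: [99.7, 90.0, 54.2]
wrist_force: [2.3, -1.3, -11.3]
grip_width: 0.0389
```

```bash
python3 -c "
from h import *
st()"
```

```text
t 4.65 tcp [498.   31.2 291.1] F [  2.33  -1.34 -11.33] T [-0.344 -0.605 -0.034] w 38.9 j [-11. -11. -23.  78.   0. 124.]
x [ 5.e-04  6.e-04 -1.e+00] z [ 7.011e-01 -7.130e-01 -1.000e-04]
fix rotvec deg [-0.04  0.03  0.  ]
```

>>> servo_tool([
  {"dx": 0.2, "dy": 0, "dz": 0.4, "rx": 0, "ry": 0, "rz": 0, "claw": 1},
  {"dx": 0.4, "dy": 0, "dz": 0.8, "rx": 0, "ry": 0, "rz": 0, "claw": 1},
  {"dx": 0.6, "dy": -0.2, "dz": 1.2, "rx": 0, "ry": 0, "rz": 0, "claw": 1},
  {"dx": 0.8, "dy": -0.4, "dz": 1.6, "rx": 0, "ry": 0, "rz": 0, "claw": 1},
  {"dx": 1, "dy": -0.5, "dz": 1.6, "rx": 0, "ry": 0, "rz": 0, "claw": 1},
])

```text
time_s: 5.15
tcp_pos: [0.4986, 0.0309, 0.2923]
tool_rot: [171.9, 89.9, 126.5]
wrist_force: [-1.2, 1.3, -12.7]
grip_width: 0.0388
```

```bash
python3 -c "
from h import *
st()"
```

```text
t 5.15 tcp [498.6  30.9 292.3] F [ -1.22   1.35 -12.73] T [0.347 0.36  0.038] w 38.8 j [-12. -11. -23.  78.   0. 124.]
x [-0.0011  0.0015 -1.    ] z [ 0.7013 -0.7129 -0.0018]
fix rotvec deg [-0.08 -0.06 -0.  ]
```

>>> servo_tool([
  {"dx": -0.2, "dy": 0.2, "dz": 0.7, "rx": 0, "ry": 0, "rz": 0, "claw": 1},
  {"dx": -0.2, "dy": 0.2, "dz": 1.3, "rx": 0, "ry": 0, "rz": 0, "claw": 1},
  {"dx": -0.2, "dy": 0.2, "dz": 2, "rx": 0, "ry": 0, "rz": 0, "claw": 1},
  {"dx": -0.2, "dy": 0.2, "dz": 2.5, "rx": 0, "ry": 0, "rz": 0, "claw": 1},
  {"dx": -0.2, "dy": 0.2, "dz": 2.5, "rx": 0, "ry": 0, "rz": 0, "claw": 1},
])

```text
time_s: 5.65
tcp_pos: [0.4984, 0.031, 0.2947]
tool_rot: [173.6, 89.9, 128.1]
wrist_force: [1.4, -0.7, -15.7]
grip_width: 0.0391
```

```bash
python3 -c "
from h import *
st()"
```

```text
t 5.65 tcp [498.4  31.  294.7] F [  1.4   -0.65 -15.68] T [-0.387 -0.576 -0.01 ] w 39.1 j [-11. -11. -23.  79.   0. 124.]
x [-0.0011  0.0014 -1.    ] z [ 0.7012 -0.7129 -0.0017]
fix rotvec deg [-0.08 -0.06 -0.  ]
```

>>> servo_tool([
  {"dx": 0, "dy": 0, "dz": 0.3, "rx": 0, "ry": 0, "rz": 0, "claw": 1},
  {"dx": 0, "dy": 0, "dz": 0.3, "rx": 0, "ry": 0, "rz": 0, "claw": 1},
  {"dx": 0, "dy": 0, "dz": 0.3, "rx": 0, "ry": 0, "rz": 0, "claw": 1},
  {"dx": 0, "dy": 0, "dz": 0.3, "rx": 0, "ry": 0, "rz": 0, "claw": 1},
  {"dx": 0, "dy": 0, "dz": 0.3, "rx": 0, "ry": 0, "rz": 0, "claw": 1},
])

```text
time_s: 6.15
tcp_pos: [0.4984, 0.031, 0.295]
tool_rot: [176.7, 89.9, 131.3]
wrist_force: [0.9, -1.2, -15.7]
grip_width: 0.0389
```

>>> servo_tool([
  {"dx": 0, "dy": 0, "dz": 0.1, "rx": 0, "ry": 0, "rz": 0, "claw": 1},
  {"dx": 0, "dy": 0, "dz": 0.1, "rx": 0, "ry": 0, "rz": 0, "claw": 1},
  {"dx": 0, "dy": 0, "dz": 0.1, "rx": 0, "ry": 0, "rz": 0, "claw": 1},
  {"dx": 0, "dy": 0, "dz": 0.1, "rx": 0, "ry": 0, "rz": 0, "claw": 1},
  {"dx": 0, "dy": 0, "dz": 0.1, "rx": 0, "ry": 0, "rz": 0, "claw": 1},
])

```text
time_s: 6.65
tcp_pos: [0.4984, 0.031, 0.2951]
tool_rot: [176.6, 89.9, 131.2]
wrist_force: [1.1, -0.0, -16.1]
grip_width: 0.0387
```

```bash
python3 -c "
from h import *
st()"
```

```text
t 6.65 tcp [498.4  31.  295.1] F [  1.07  -0.04 -16.1 ] T [-0.315 -0.564  0.022] w 38.7 j [-11. -11. -23.  79.   0. 124.]
x [-0.0011  0.0013 -1.    ] z [ 0.7013 -0.7129 -0.0017]
fix rotvec deg [-0.07 -0.07 -0.  ]
```

>>> servo_tool([
  {"dx": 0, "dy": 0, "dz": -1.2, "rx": 0, "ry": 0, "rz": 0, "claw": 1},
  {"dx": 0, "dy": 0, "dz": -2.4, "rx": 0, "ry": 0, "rz": 0, "claw": 1},
  {"dx": 0, "dy": 0, "dz": -3.6, "rx": 0, "ry": 0, "rz": 0, "claw": 1},
  {"dx": 0, "dy": 0, "dz": -4.8, "rx": 0, "ry": 0, "rz": 0, "claw": 1},
  {"dx": 0, "dy": 0, "dz": -6, "rx": 0, "ry": 0, "rz": 0, "claw": 1},
])

```text
time_s: 7.15
tcp_pos: [0.4984, 0.0311, 0.2894]
tool_rot: [162.7, 89.9, 117.2]
wrist_force: [-0.4, -0.2, -8.6]
grip_width: 0.0389
```

>>> servo_tool([
  {"dx": 0, "dy": 0, "dz": -0.8, "rx": 0, "ry": 0, "rz": 0, "claw": 1},
  {"dx": 0, "dy": 0, "dz": -1.6, "rx": 0, "ry": 0, "rz": 0, "claw": 1},
  {"dx": 0, "dy": 0, "dz": -2.4, "rx": 0, "ry": 0, "rz": 0, "claw": 1},
  {"dx": 0, "dy": 0, "dz": -3.2, "rx": 0, "ry": 0, "rz": 0, "claw": 1},
  {"dx": 0, "dy": 0, "dz": -3.5, "rx": 0, "ry": 0, "rz": 0, "claw": 1},
])

```text
time_s: 7.65
tcp_pos: [0.4988, 0.031, 0.2865]
tool_rot: [99.8, 89.9, 54.3]
wrist_force: [0.1, 0.5, -3.1]
grip_width: 0.0389
```

```bash
python3 -c "
from h import *
st()"
```

```text
t 7.65 tcp [498.8  31.  286.5] F [ 0.12  0.5  -3.07] T [ 0.009 -0.025 -0.051] w 38.9 j [-11. -11. -23.  78.   0. 124.]
x [ 8.0e-04  1.1e-03 -1.0e+00] z [ 7.013e-01 -7.129e-01 -2.000e-04]
fix rotvec deg [-0.06  0.05  0.  ]
```

>>> servo_tool([
  {"dx": 0, "dy": 0, "dz": -0.5, "rx": 0, "ry": 0, "rz": 0, "claw": 1},
  {"dx": 0, "dy": 0, "dz": -1, "rx": 0, "ry": 0, "rz": 0, "claw": 1},
  {"dx": 0, "dy": 0, "dz": -1.3, "rx": 0, "ry": 0, "rz": 0, "claw": 1},
  {"dx": 0, "dy": 0, "dz": -1.3, "rx": 0, "ry": 0, "rz": 0, "claw": 1},
  {"dx": 0, "dy": 0, "dz": -1.3, "rx": 0, "ry": 0, "rz": 0, "claw": 1},
])

```text
time_s: 8.15
tcp_pos: [0.4988, 0.031, 0.2853]
tool_rot: [96.4, 89.9, 51.0]
wrist_force: [0.5, -0.3, -3.7]
grip_width: 0.0389
```

```bash
python3 -c "
from h import *
st()"
```

```text
t 8.15 tcp [498.8  31.  285.3] F [ 0.55 -0.34 -3.67] T [-0.015 -0.036 -0.031] w 38.9 j [-11. -11. -23.  78.   0. 124.]
x [ 9.0e-04  1.1e-03 -1.0e+00] z [ 7.013e-01 -7.129e-01 -2.000e-04]
fix rotvec deg [-0.06  0.05  0.  ]
```

>>> servo_tool([
  {"dx": 0, "dy": 0, "dz": -0.4, "rx": 0, "ry": 0, "rz": 0, "claw": 1},
  {"dx": 0, "dy": 0, "dz": -0.8, "rx": 0, "ry": 0, "rz": 0, "claw": 1},
  {"dx": 0, "dy": 0, "dz": -1, "rx": 0, "ry": 0, "rz": 0, "claw": 1},
  {"dx": 0, "dy": 0, "dz": -1, "rx": 0, "ry": 0, "rz": 0, "claw": 1},
  {"dx": 0, "dy": 0, "dz": -1, "rx": 0, "ry": 0, "rz": 0, "claw": 1},
])

```text
time_s: 8.65
tcp_pos: [0.4988, 0.0311, 0.2852]
tool_rot: [81.1, 89.9, 35.6]
wrist_force: [-4.6, 0.8, 6.6]
grip_width: 0.0389
```

```bash
python3 -c "
from h import *
st()"
```

```text
t 8.65 tcp [498.8  31.1 285.2] F [-4.56  0.84  6.62] T [0.155 0.886 0.032] w 38.9 j [-11. -11. -23.  78.   0. 124.]
x [ 0.0014  0.001  -1.    ] z [ 7.014e-01 -7.128e-01  3.000e-04]
fix rotvec deg [-0.06  0.08  0.  ]
```

Pressing on the board now: seated. Release and rise.

>>> servo_tool([
  {"dx": 0, "dy": 0, "dz": 0, "rx": 0, "ry": 0, "rz": 0, "claw": 0},
  {"dx": 0, "dy": 0, "dz": 0, "rx": 0, "ry": 0, "rz": 0, "claw": -1},
  {"dx": 0, "dy": 0, "dz": 0, "rx": 0, "ry": 0, "rz": 0, "claw": -1},
  {"dx": 0, "dy": 0, "dz": 0, "rx": 0, "ry": 0, "rz": 0, "claw": -1},
  {"dx": 0, "dy": 0, "dz": 0, "rx": 0, "ry": 0, "rz": 0, "claw": -1},
])

```text
time_s: 9.15
tcp_pos: [0.4988, 0.0311, 0.2851]
tool_rot: [81.6, 89.9, 36.2]
wrist_force: [-0.5, -0.2, 0.4]
grip_width: 0.0853
```

>>> servo_tool([
  {"dx": 0, "dy": 0, "dz": 20, "rx": 0, "ry": 0, "rz": 0, "claw": -1},
  {"dx": 0, "dy": 0, "dz": 45, "rx": 0, "ry": 0, "rz": 0, "claw": -1},
  {"dx": 3, "dy": -20, "dz": 65, "rx": 0, "ry": 0, "rz": 0, "claw": -1},
  {"dx": 9, "dy": -60, "dz": 70, "rx": 0, "ry": 0, "rz": 0, "claw": -1},
  {"dx": 15, "dy": -100, "dz": 70, "rx": 0, "ry": 0, "rz": 0, "claw": -1},
])

```text
time_s: 9.65
tcp_pos: [0.5142, -0.0698, 0.3567]
tool_rot: [46.2, 89.8, 0.8]
wrist_force: [0.7, -0.4, 1.0]
grip_width: 0.0854
```

```bash
python3 - <<'E'
from h import *
im=imaging.get_image("scene")[:,:,::-1]; cv2.imwrite("pics/s2.png",cv2.resize(im[120:320,200:400],None,fx=3,fy=3,interpolation=cv2.INTER_CUBIC))
st()
E
```

```text
t 9.7 tcp [514.8 -74.9 355.7] F [-2.1  -5.25 -0.23] T [-0.264  0.027  0.005] w 85.3 j [-23.  -8. -14.  84.  -0. 113.]
x [ 0.0033 -0.0022 -1.    ] z [ 0.6998 -0.7143  0.0039]
fix rotvec deg [0.13 0.19 0.  ]
```

View pics/s2.png

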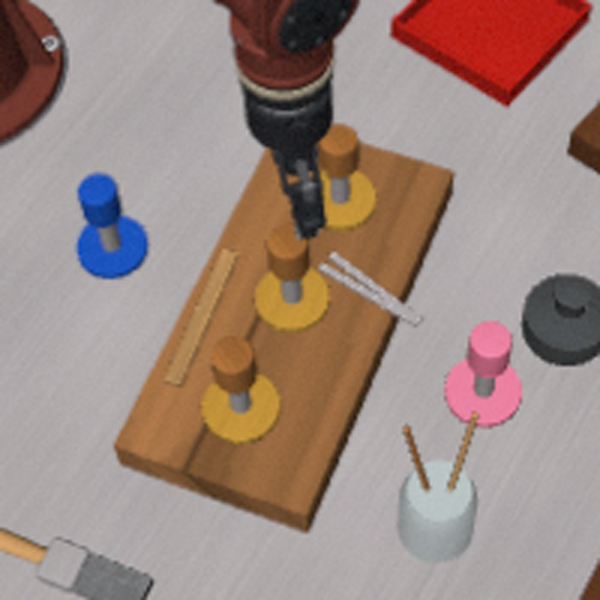

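>>> servo_tool([
  {"dx": 2, "dy": -14, "dz": 0, "rx": 0, "ry": 0, "rz": 0, "claw": -1},
  {"dx": 3.8, "dy": -22, "dz": -15, "rx": 0.1, "ry": 0.2, "rz": 0, "claw": -1},
  {"dx": 3.8, "dy": -22, "dz": -40, "rx": 0.1, "ry": 0.2, "rz": 0, "claw": -1},
  {"dx": 3.8, "dy": -22, "dz": -62, "rx": 0.1, "ry": 0.2, "rz": 0, "claw": -1},
  {"dx": 3.8, "dy": -22, "dz": -70.5, "rx": 0.1, "ry": 0.2, "rz": 0, "claw": -1},
])

```text
time_s: 10.2
tcp_pos: [0.5176, -0.0961, 0.2816]
tool_rot: [-154.6, 89.7, 159.8]
wrist_force: [-0.6, 0.5, 0.1]
grip_width: 0.0853
```

```bash
python3 -c "
from h import *
st()"
```

```text
t 10.2 tcp [517.6 -96.1 281.6] F [-0.57  0.54  0.05] T [-0.023 -0.003 -0.008] w 85.3 j [-25.  -6. -19.  77.  -0. 111.]
x [-0.0041  0.0015 -1.    ] z [ 0.7    -0.7141 -0.004 ]
fix rotvec deg [-0.09 -0.24 -0.  ]
```

>>> servo_tool([
  {"dx": 0.8, "dy": -0.9, "dz": 3.5, "rx": -0.1, "ry": -0.25, "rz": 0, "claw": -0.5},
  {"dx": 0.8, "dy": -0.9, "dz": 3.5, "rx": -0.1, "ry": -0.25, "rz": 0, "claw": -0.2},
  {"dx": 0.8, "dy": -0.9, "dz": 3.5, "rx": -0.1, "ry": -0.25, "rz": 0, "claw": 0.0},
  {"dx": 0.8, "dy": -0.9, "dz": 3.5, "rx": -0.1, "ry": -0.25, "rz": 0, "claw": 0.05},
  {"dx": 0.8, "dy": -0.9, "dz": 3.5, "rx": -0.1, "ry": -0.25, "rz": 0, "claw": 0.1},
])

```text
time_s: 10.7
tcp_pos: [0.5186, -0.0969, 0.2862]
tool_rot: [28.9, 89.9, -16.7]
wrist_force: [-2.2, 1.8, 6.0]
grip_width: 0.0395
```

>>> servo_tool([
  {"dx": 0, "dy": 0, "dz": 0, "rx": 0, "ry": 0, "rz": 0, "claw": 0.2},
  {"dx": 0, "dy": 0, "dz": 0, "rx": 0, "ry": 0, "rz": 0, "claw": 0.4},
  {"dx": 0, "dy": 0, "dz": 0, "rx": 0, "ry": 0, "rz": 0, "claw": 0.7},
  {"dx": 0, "dy": 0, "dz": 0, "rx": 0, "ry": 0, "rz": 0, "claw": 1},
  {"dx": 0, "dy": 0, "dz": 0, "rx": 0, "ry": 0, "rz": 0, "claw": 1},
])

```text
time_s: 11.2
tcp_pos: [0.5187, -0.0969, 0.2863]
tool_rot: [28.0, 89.9, -17.5]
wrist_force: [0.4, 0.2, -0.1]
grip_width: 0.0386
```

```bash
python3 -c "
from h import *
st()"
```

```text
t 11.2 tcp [518.7 -96.9 286.3] F [ 0.43  0.24 -0.11] T [ 0.035 -0.033 -0.03 ] w 38.6 j [-25.  -6. -19.  77.   0. 111.]
x [ 1.6e-03 -5.0e-04 -1.0e+00] z [ 0.7001 -0.714   0.0015]
fix rotvec deg [0.03 0.09 0.  ]
```

>>> servo_tool([
  {"dx": 0, "dy": 0, "dz": 0.5, "rx": 0, "ry": 0, "rz": 0, "claw": 1},
  {"dx": 0, "dy": 0, "dz": 1, "rx": 0, "ry": 0, "rz": 0, "claw": 1},
  {"dx": 0, "dy": 0, "dz": 1.5, "rx": 0, "ry": 0, "rz": 0, "claw": 1},
  {"dx": 0, "dy": 0, "dz": 2, "rx": 0, "ry": 0, "rz": 0, "claw": 1},
  {"dx": 0, "dy": 0, "dz": 2.5, "rx": 0, "ry": 0, "rz": 0, "claw": 1},
])

```text
time_s: 11.7
tcp_pos: [0.5186, -0.0969, 0.2888]
tool_rot: [28.0, 89.9, -17.6]
wrist_force: [-0.1, 0.1, -3.0]
grip_width: 0.0391
```

>>> servo_tool([
  {"dx": 0, "dy": 0, "dz": 0.5, "rx": 0, "ry": 0, "rz": 0, "claw": 1},
  {"dx": 0, "dy": 0, "dz": 1, "rx": 0, "ry": 0, "rz": 0, "claw": 1},
  {"dx": 0, "dy": 0, "dz": 1.5, "rx": 0, "ry": 0, "rz": 0, "claw": 1},
  {"dx": 0, "dy": 0, "dz": 2, "rx": 0, "ry": 0, "rz": 0, "claw": 1},
  {"dx": 0, "dy": 0, "dz": 2.2, "rx": 0, "ry": 0, "rz": 0, "claw": 1},
])

```text
time_s: 12.2
tcp_pos: [0.5186, -0.0969, 0.2911]
tool_rot: [29.3, 89.9, -16.3]
wrist_force: [-0.1, -1.0, -3.7]
grip_width: 0.0388
```

```bash
python3 -c "
from h import *
st()"
```

```text
t 12.2 tcp [518.6 -96.9 291.1] F [-0.12 -1.04 -3.67] T [-0.006  0.015  0.015] w 38.8 j [-25.  -6. -18.  78.   0. 111.]
x [ 1.5e-03 -4.0e-04 -1.0e+00] z [ 0.7001 -0.714   0.0014]
fix rotvec deg [0.02 0.09 0.  ]
```

>>> servo_tool([
  {"dx": 0, "dy": 0, "dz": 0.6, "rx": 0, "ry": 0, "rz": 0, "claw": 1},
  {"dx": 0, "dy": 0, "dz": 1.2, "rx": 0, "ry": 0, "rz": 0, "claw": 1},
  {"dx": 0, "dy": 0, "dz": 1.8, "rx": 0, "ry": 0, "rz": 0, "claw": 1},
  {"dx": 0, "dy": 0, "dz": 2.4, "rx": 0, "ry": 0, "rz": 0, "claw": 1},
  {"dx": 0, "dy": 0, "dz": 3, "rx": 0, "ry": 0, "rz": 0, "claw": 1},
])

```text
time_s: 12.7
tcp_pos: [0.5186, -0.0969, 0.2941]
tool_rot: [26.3, 89.9, -19.3]
wrist_force: [-0.3, -0.3, -3.2]
grip_width: 0.0389
```

>>> servo_tool([
  {"dx": 0, "dy": 0, "dz": 1.5, "rx": 0, "ry": 0, "rz": 0, "claw": 1},
  {"dx": 0, "dy": 0, "dz": 3, "rx": 0, "ry": 0, "rz": 0, "claw": 1},
  {"dx": 0, "dy": 0, "dz": 4.5, "rx": 0, "ry": 0, "rz": 0, "claw": 1},
  {"dx": 0, "dy": 0, "dz": 6, "rx": 0, "ry": 0, "rz": 0, "claw": 1},
  {"dx": 0, "dy": 0, "dz": 7.5, "rx": 0, "ry": 0, "rz": 0, "claw": 1},
])

```text
time_s: 13.2
tcp_pos: [0.5187, -0.0969, 0.3018]
tool_rot: [28.7, 89.9, -16.8]
wrist_force: [0.2, -0.3, -2.4]
grip_width: 0.0391
```

>>> servo_tool([
  {"dx": 0, "dy": 0, "dz": 4, "rx": 0, "ry": 0, "rz": 0, "claw": 1},
  {"dx": 0, "dy": 0, "dz": 10, "rx": 0, "ry": 0, "rz": 0, "claw": 1},
  {"dx": 0, "dy": 0, "dz": 18, "rx": 0, "ry": 0, "rz": 0, "claw": 1},
  {"dx": 0, "dy": 0, "dz": 28, "rx": 0, "ry": 0, "rz": 0, "claw": 1},
  {"dx": 0, "dy": 0, "dz": 40, "rx": 0, "ry": 0, "rz": 0, "claw": 1},
])

```text
time_s: 13.7
tcp_pos: [0.5186, -0.0969, 0.3427]
tool_rot: [27.2, 89.9, -18.4]
wrist_force: [-0.6, 0.5, -3.0]
grip_width: 0.039
```

>>> servo_tool([
  {"dx": 0, "dy": 0, "dz": 20, "rx": 0, "ry": 0, "rz": 0, "claw": 1},
  {"dx": 0, "dy": 0, "dz": 45, "rx": 0, "ry": 0, "rz": 0, "claw": 1},
  {"dx": 0, "dy": 0, "dz": 70, "rx": 0, "ry": 0, "rz": 0, "claw": 1},
  {"dx": 0, "dy": 0, "dz": 95, "rx": 0, "ry": 0, "rz": 0, "claw": 1},
  {"dx": 0, "dy": 10, "dz": 118, "rx": 0, "ry": 0, "rz": 0, "claw": 1},
])

```text
time_s: 14.2
tcp_pos: [0.5185, -0.0874, 0.4629]
tool_rot: [19.0, 89.8, -26.6]
wrist_force: [1.3, 0.1, -3.5]
grip_width: 0.0388
```

```bash
python3 - <<'E'
from h import *
st()
im=imaging.get_image("scene")[:,:,::-1]; cv2.imwrite("pics/s3.png",cv2.resize(im[60:310,180:430],None,fx=2.4,fy=2.4,interpolation=cv2.INTER_CUBIC))
E
```

```text
t 14.2 tcp [518.5 -87.4 462.9] F [ 1.32  0.07 -3.54] T [ 0.035 -0.076  0.003] w 38.8 j [-24.  -6.  -0.  96.  -0. 112.]
x [ 0.0027 -0.0014 -1.    ] z [ 0.6993 -0.7148  0.0029]
fix rotvec deg [0.08 0.16 0.  ]
```

View pics/s3.png

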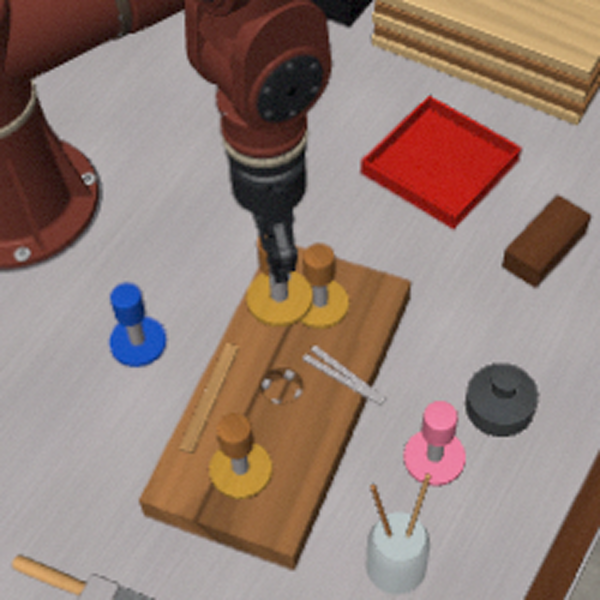

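>>> servo_tool([
  {"dx": 0, "dy": 30, "dz": 0, "rx": 0, "ry": 0, "rz": 0, "claw": 1},
  {"dx": 0, "dy": 75, "dz": 0, "rx": 0, "ry": 0, "rz": 0, "claw": 1},
  {"dx": 0, "dy": 120, "dz": 0, "rx": 0, "ry": 0, "rz": 0, "claw": 1},
  {"dx": 0, "dy": 165, "dz": 0, "rx": 0, "ry": 0, "rz": 0, "claw": 1},
  {"dx": 0, "dy": 210, "dz": 0, "rx": 0, "ry": 0, "rz": 0, "claw": 1},
])

```text
time_s: 14.75
tcp_pos: [0.5182, 0.1257, 0.4672]
tool_rot: [29.4, 89.5, -16.2]
wrist_force: [0.8, 0.7, -2.4]
grip_width: 0.0391
```

>>> servo_tool([
  {"dx": -1, "dy": 45, "dz": 0, "rx": 0, "ry": 0, "rz": 0, "claw": 1},
  {"dx": -2, "dy": 90, "dz": 0, "rx": 0, "ry": 0, "rz": 0, "claw": 1},
  {"dx": -3, "dy": 135, "dz": 0, "rx": 0, "ry": 0, "rz": 0, "claw": 1},
  {"dx": -4, "dy": 180, "dz": 0, "rx": 0, "ry": 0, "rz": 0, "claw": 1},
  {"dx": -5, "dy": 215, "dz": 0, "rx": 0, "ry": 0, "rz": 0, "claw": 1},
])

```text
time_s: 15.25
tcp_pos: [0.5126, 0.3432, 0.4671]
tool_rot: [31.4, 89.5, -14.1]
wrist_force: [0.5, 0.1, -3.6]
grip_width: 0.0387
```

```bash
python3 - <<'E'
from h import *
st()
E
```

```text
t 15.25 tcp [512.6 343.2 467.1] F [ 0.46  0.05 -3.57] T [-0.076 -0.07  -0.022] w 38.7 j [ 22.  10.  17.  96.  -0. 157.]
x [ 0.008 -0.002 -1.   ] z [ 0.7009 -0.7132  0.007 ]
fix rotvec deg [0.11 0.46 0.  ]
```

>>> servo_tool([
  {"dx": 0, "dy": 10, "dz": -10, "rx": 0.1, "ry": 0.4, "rz": 0, "claw": 1},
  {"dx": 0, "dy": 16, "dz": -40, "rx": 0.1, "ry": 0.4, "rz": 0, "claw": 1},
  {"dx": 0, "dy": 16, "dz": -75, "rx": 0.1, "ry": 0.4, "rz": 0, "claw": 1},
  {"dx": 0, "dy": 16, "dz": -110, "rx": 0.1, "ry": 0.4, "rz": 0, "claw": 1},
  {"dx": 0, "dy": 16, "dz": -140, "rx": 0.1, "ry": 0.4, "rz": 0, "claw": 1},
])

```text
time_s: 15.75
tcp_pos: [0.5124, 0.3584, 0.3246]
tool_rot: [-70.5, 89.9, -116.0]
wrist_force: [0.3, -0.6, -3.6]
grip_width: 0.0385
```

```bash
python3 - <<'E'
from h import *
st()
for n in("scene","top"):
    im=imaging.get_image(n)[:,:,::-1]
    x=im[20:220,260:460] if n=="scene" else im[110:310,40:240]
    cv2.imwrite(f"pics/{n}4.png",cv2.resize(x,None,fx=3,fy=3,interpolation=cv2.INTER_CUBIC))
st()
E
```

```text
t 15.75 tcp [512.4 358.4 324.6] F [ 0.32 -0.56 -3.55] T [ 0.007 -0.012 -0.004] w 38.5 j [ 23.  10.   2.  82.  -0. 159.]
x [-5.0e-04 -1.1e-03 -1.0e+00] z [ 7.008e-01 -7.134e-01  4.000e-04]
fix rotvec deg [ 0.06 -0.03  0.  ]
t 15.85 tcp [511.3 357.9 321.7] F [-0.53 -0.08 -2.92] T [-0.049  0.032  0.027] w 38.8 j [ 23.  11.   2.  82.  -0. 159.]
x [-0.0067 -0.0037 -1.    ] z [ 0.7006 -0.7135 -0.0021]
fix rotvec deg [ 0.21 -0.39  0.  ]
```

View pics/scene4.png

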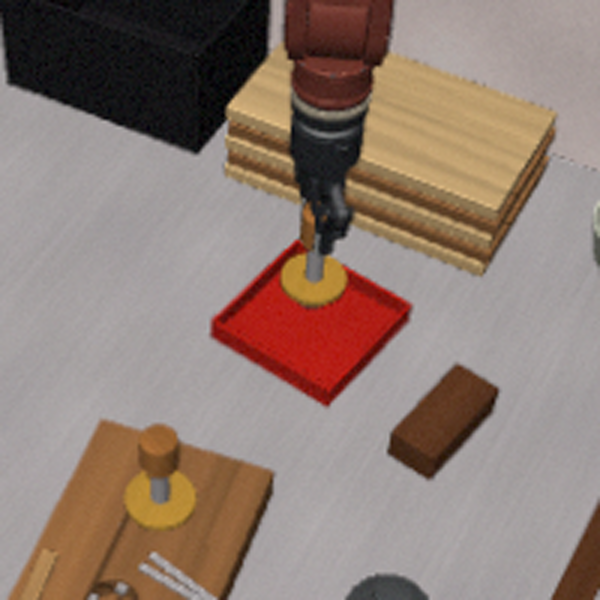

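View pics/top4.png

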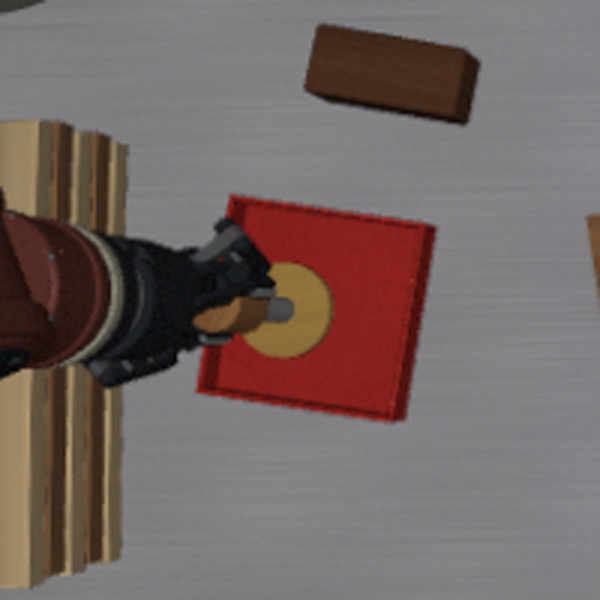

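>>> servo_tool([
  {"dx": 1, "dy": 1, "dz": -10, "rx": 0.2, "ry": -0.3, "rz": 0, "claw": 1},
  {"dx": 1, "dy": 1, "dz": -20, "rx": 0.2, "ry": -0.3, "rz": 0, "claw": 1},
  {"dx": 1, "dy": 1, "dz": -28, "rx": 0.2, "ry": -0.3, "rz": 0, "claw": 1},
  {"dx": 1, "dy": 1, "dz": -35, "rx": 0.2, "ry": -0.3, "rz": 0, "claw": 1},
  {"dx": 1, "dy": 1, "dz": -39, "rx": 0.2, "ry": -0.3, "rz": 0, "claw": 1},
])

```text
time_s: 16.35
tcp_pos: [0.5123, 0.3589, 0.2823]
tool_rot: [-126.2, 89.9, -171.8]
wrist_force: [-0.1, 0.2, -3.4]
grip_width: 0.0387
```

```bash
python3 - <<'E'
from h import *
st()
E
```

```text
t 16.35 tcp [512.3 358.9 282.3] F [-0.12  0.2  -3.44] T [-0.007  0.023 -0.013] w 38.7 j [ 23.  11.  -1.  77.   0. 159.]
x [-1.6e-03 -2.0e-04 -1.0e+00] z [ 0.7007 -0.7135 -0.0009]
fix rotvec deg [ 0.01 -0.09  0.  ]
```

>>> servo_tool([
  {"dx": 0, "dy": 0, "dz": -1.5, "rx": 0, "ry": 0, "rz": 0, "claw": 1},
  {"dx": 0, "dy": 0, "dz": -3, "rx": 0, "ry": 0, "rz": 0, "claw": 1},
  {"dx": 0, "dy": 0, "dz": -4.5, "rx": 0, "ry": 0, "rz": 0, "claw": 1},
  {"dx": 0, "dy": 0, "dz": -6, "rx": 0, "ry": 0, "rz": 0, "claw": 1},
  {"dx": 0, "dy": 0, "dz": -7, "rx": 0, "ry": 0, "rz": 0, "claw": 1},
])

```text
time_s: 16.85
tcp_pos: [0.5124, 0.3589, 0.2753]
tool_rot: [-128.4, 89.9, -173.9]
wrist_force: [-0.9, -0.1, -2.2]
grip_width: 0.0386
```

>>> servo_tool([
  {"dx": 0, "dy": 0, "dz": -0.4, "rx": 0, "ry": 0, "rz": 0, "claw": 1},
  {"dx": 0, "dy": 0, "dz": -0.8, "rx": 0, "ry": 0, "rz": 0, "claw": 1},
  {"dx": 0, "dy": 0, "dz": -1.2, "rx": 0, "ry": 0, "rz": 0, "claw": 1},
  {"dx": 0, "dy": 0, "dz": -1.5, "rx": 0, "ry": 0, "rz": 0, "claw": 1},
  {"dx": 0, "dy": 0, "dz": -1.5, "rx": 0, "ry": 0, "rz": 0, "claw": 1},
])

```text
time_s: 17.35
tcp_pos: [0.5125, 0.359, 0.2744]
tool_rot: [-147.5, 90.0, 167.0]
wrist_force: [-1.6, -0.3, 2.1]
grip_width: 0.0389
```

>>> servo_tool([
  {"dx": 0, "dy": 0, "dz": -0.3, "rx": 0, "ry": 0, "rz": 0, "claw": 1},
  {"dx": 0, "dy": 0, "dz": -0.6, "rx": 0, "ry": 0, "rz": 0, "claw": 1},
  {"dx": 0, "dy": 0, "dz": -0.6, "rx": 0, "ry": 0, "rz": 0, "claw": 1},
  {"dx": 0, "dy": 0, "dz": -0.6, "rx": 0, "ry": 0, "rz": 0, "claw": 0},
  {"dx": 0, "dy": 0, "dz": 0, "rx": 0, "ry": 0, "rz": 0, "claw": -1},
])

```text
time_s: 17.85
tcp_pos: [0.5125, 0.359, 0.2741]
tool_rot: [-145.4, 90.0, 169.1]
wrist_force: [0.7, 0.3, 0.6]
grip_width: 0.0559
```

>>> servo_tool([
  {"dx": 0, "dy": 0, "dz": 0, "rx": 0, "ry": 0, "rz": 0, "claw": -1},
  {"dx": 0, "dy": 0, "dz": 0, "rx": 0, "ry": 0, "rz": 0, "claw": -1},
  {"dx": 0, "dy": 0, "dz": 0, "rx": 0, "ry": 0, "rz": 0, "claw": -1},
  {"dx": 0, "dy": 0, "dz": 0, "rx": 0, "ry": 0, "rz": 0, "claw": -1},
  {"dx": 0, "dy": 0, "dz": 5, "rx": 0, "ry": 0, "rz": 0, "claw": -1},
])

```text
time_s: 18.35
tcp_pos: [0.5123, 0.3589, 0.2786]
tool_rot: [-122.8, 89.9, -168.3]
wrist_force: [0.0, 0.3, -0.7]
grip_width: 0.0855
```

>>> servo_tool([
  {"dx": 0, "dy": 0, "dz": 15, "rx": 0, "ry": 0, "rz": 0, "claw": -1},
  {"dx": 0, "dy": 0, "dz": 35, "rx": 0, "ry": 0, "rz": 0, "claw": -1},
  {"dx": 0, "dy": 0, "dz": 60, "rx": 0, "ry": 0, "rz": 0, "claw": -1},
  {"dx": 0, "dy": 0, "dz": 90, "rx": 0, "ry": 0, "rz": 0, "claw": -1},
  {"dx": 0, "dy": -15, "dz": 110, "rx": 0, "ry": 0, "rz": 0, "claw": -1},
])

```text
time_s: 18.85
tcp_pos: [0.5121, 0.3447, 0.3922]
tool_rot: [95.5, 89.9, 50.1]
wrist_force: [1.0, -0.5, 0.5]
grip_width: 0.0849
```

>>> servo_tool([
  {"dx": 0, "dy": -40, "dz": 3, "rx": 0, "ry": 0, "rz": 0, "claw": -1},
  {"dx": 0, "dy": -85, "dz": 3, "rx": 0, "ry": 0, "rz": 0, "claw": -1},
  {"dx": 0, "dy": -130, "dz": 3, "rx": 0, "ry": 0, "rz": 0, "claw": -1},
  {"dx": 0, "dy": -175, "dz": 3, "rx": 0, "ry": 0, "rz": 0, "claw": -1},
  {"dx": 0, "dy": -220, "dz": 3, "rx": 0, "ry": 0, "rz": 0, "claw": -1},
])

```text
time_s: 19.35
tcp_pos: [0.5118, 0.1231, 0.3968]
tool_rot: [66.9, 89.8, 21.5]
wrist_force: [0.8, 0.1, -0.7]
grip_width: 0.0855
```

```bash
python3 - <<'E'
from h import *
st()
for n in("scene",):
    im=imaging.get_image(n)[:,:,::-1]
    x=im[60:310,220:470]
    cv2.imwrite(f"pics/{n}5.png",cv2.resize(x,None,fx=2.4,fy=2.4,interpolation=cv2.INTER_CUBIC))
st()
E
```

```text
t 19.35 tcp [511.8 123.1 396.8] F [ 0.81  0.13 -0.66] T [0.012 0.01  0.031] w 85.5 j [ -1.  -7.  -8.  89.   0. 135.]
x [ 0.0029  0.0011 -1.    ] z [ 0.7019 -0.7123  0.0012]
fix rotvec deg [-0.07  0.17  0.  ]
t 19.4 tcp [512.3 118.  396.8] F [ 2.41 -5.02  0.19] T [-0.311 -0.092 -0.003] w 85.0 j [ -1.  -7.  -8.  89.  -0. 134.]
x [ 0.0026 -0.0017 -1.    ] z [ 0.6993 -0.7148  0.003 ]
fix rotvec deg [0.1  0.15 0.  ]
```

View pics/scene5.png

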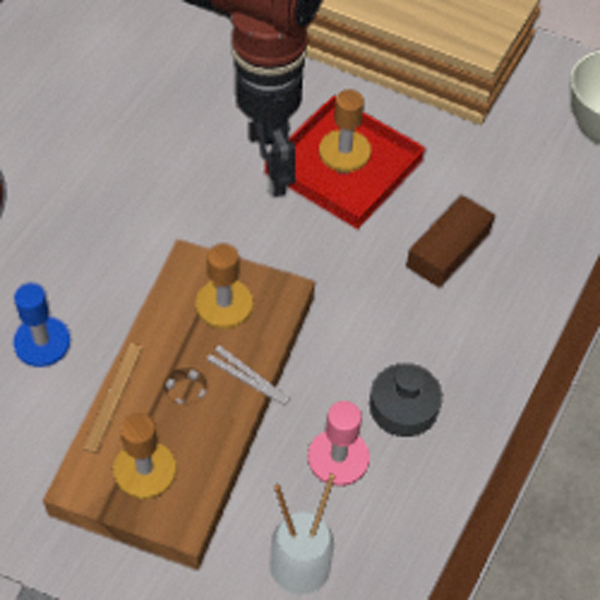

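>>> servo_tool([
  {"dx": 4, "dy": -45, "dz": 0, "rx": 0, "ry": 0, "rz": 0, "claw": -1},
  {"dx": 8, "dy": -90, "dz": 0, "rx": 0, "ry": 0, "rz": 0, "claw": -1},
  {"dx": 12, "dy": -135, "dz": 0, "rx": 0, "ry": 0, "rz": 0, "claw": -1},
  {"dx": 16, "dy": -180, "dz": 0, "rx": 0, "ry": 0, "rz": 0, "claw": -1},
  {"dx": 18, "dy": -225, "dz": 0, "rx": 0, "ry": 0, "rz": 0, "claw": -1},
])

```text
time_s: 19.9
tcp_pos: [0.5301, -0.1087, 0.3984]
tool_rot: [16.5, 89.7, -29.1]
wrist_force: [0.6, 0.3, 0.2]
grip_width: 0.0857
```

>>> servo_tool([
  {"dx": 2, "dy": -40, "dz": 0, "rx": 0, "ry": 0, "rz": 0, "claw": -1},
  {"dx": 4, "dy": -75, "dz": 0, "rx": 0, "ry": 0, "rz": 0, "claw": -1},
  {"dx": 6, "dy": -100, "dz": 0, "rx": 0, "ry": 0, "rz": 0, "claw": -1},
  {"dx": 8, "dy": -112, "dz": 0, "rx": 0, "ry": 0, "rz": 0, "claw": -1},
  {"dx": 8, "dy": -117, "dz": -10, "rx": 0, "ry": 0, "rz": 0, "claw": -1},
])

```text
time_s: 20.4
tcp_pos: [0.5385, -0.2267, 0.3901]
tool_rot: [15.1, 89.6, -30.6]
wrist_force: [0.3, -0.1, -0.5]
grip_width: 0.0851
```

```bash
python3 - <<'E'
from h import *
st()
E
```

```text
t 20.4 tcp [ 538.5 -226.7  390.1] F [ 0.25 -0.07 -0.55] T [ 0.066 -0.039  0.009] w 85.1 j [-36.   3.   1.  87.   0. 100.]
x [ 0.0066 -0.0039 -1.    ] z [ 0.6985 -0.7156  0.0075]
fix rotvec deg [0.22 0.38 0.  ]
```

>>> servo_tool([
  {"dx": -0.3, "dy": 1.3, "dz": -25, "rx": 0.2, "ry": 0.4, "rz": 0, "claw": -1},
  {"dx": -0.3, "dy": 1.3, "dz": -50, "rx": 0.2, "ry": 0.4, "rz": 0, "claw": -1},
  {"dx": -0.3, "dy": 1.3, "dz": -75, "rx": 0.2, "ry": 0.4, "rz": 0, "claw": -1},
  {"dx": -0.3, "dy": 1.3, "dz": -95, "rx": 0.2, "ry": 0.4, "rz": 0, "claw": -1},
  {"dx": -0.3, "dy": 1.3, "dz": -104, "rx": 0.2, "ry": 0.4, "rz": 0, "claw": -1},
])

```text
time_s: 20.9
tcp_pos: [0.5377, -0.2236, 0.2837]
tool_rot: [-163.3, 89.8, 151.1]
wrist_force: [-1.1, 0.3, -0.6]
grip_width: 0.0853
```

```bash
python3 - <<'E'
from h import *
st()
E
```

```text
t 20.9 tcp [ 537.7 -223.6  283.7] F [-1.14  0.31 -0.57] T [-0.029  0.042  0.019] w 85.3 j [-35.   4.  -9.  77.  -0. 100.]
x [-0.0028  0.0016 -1.    ] z [ 0.6996 -0.7146 -0.0031]
fix rotvec deg [-0.09 -0.16 -0.  ]
```

>>> servo_tool([
  {"dx": 0.2, "dy": -1.5, "dz": 1.5, "rx": -0.1, "ry": -0.15, "rz": 0, "claw": -0.5},
  {"dx": 0.2, "dy": -1.5, "dz": 1.5, "rx": -0.1, "ry": -0.15, "rz": 0, "claw": -0.2},
  {"dx": 0.2, "dy": -1.5, "dz": 1.5, "rx": -0.1, "ry": -0.15, "rz": 0, "claw": 0.0},
  {"dx": 0.2, "dy": -1.5, "dz": 1.5, "rx": -0.1, "ry": -0.15, "rz": 0, "claw": 0.05},
  {"dx": 0.2, "dy": -1.5, "dz": 1.5, "rx": -0.1, "ry": -0.15, "rz": 0, "claw": 0.1},
])

```text
time_s: 21.4
tcp_pos: [0.5381, -0.2251, 0.2864]
tool_rot: [4.7, 89.9, -40.9]
wrist_force: [-2.0, 2.0, 6.6]
grip_width: 0.0393
```

>>> servo_tool([
  {"dx": 0, "dy": 0, "dz": 0, "rx": 0, "ry": 0, "rz": 0, "claw": 0.2},
  {"dx": 0, "dy": 0, "dz": 0, "rx": 0, "ry": 0, "rz": 0, "claw": 0.4},
  {"dx": 0, "dy": 0, "dz": 0, "rx": 0, "ry": 0, "rz": 0, "claw": 0.7},
  {"dx": 0, "dy": 0, "dz": 0, "rx": 0, "ry": 0, "rz": 0, "claw": 1},
  {"dx": 0, "dy": 0, "dz": 0, "rx": 0, "ry": 0, "rz": 0, "claw": 1},
])

```text
time_s: 21.9
tcp_pos: [0.5381, -0.2252, 0.2865]
tool_rot: [5.1, 89.9, -40.5]
wrist_force: [0.2, 0.1, 0.7]
grip_width: 0.039
```

>>> servo_tool([
  {"dx": 0, "dy": 0, "dz": 0.5, "rx": 0, "ry": 0, "rz": 0, "claw": 1},
  {"dx": 0, "dy": 0, "dz": 1, "rx": 0, "ry": 0, "rz": 0, "claw": 1},
  {"dx": 0, "dy": 0, "dz": 1.5, "rx": 0, "ry": 0, "rz": 0, "claw": 1},
  {"dx": 0, "dy": 0, "dz": 2, "rx": 0, "ry": 0, "rz": 0, "claw": 1},
  {"dx": 0, "dy": 0, "dz": 2.5, "rx": 0, "ry": 0, "rz": 0, "claw": 1},
])

```text
time_s: 22.4
tcp_pos: [0.538, -0.2251, 0.2885]
tool_rot: [-2.6, 90.0, -48.2]
wrist_force: [0.9, -1.8, -6.7]
grip_width: 0.0389
```

```bash
python3 - <<'E'
from h import *
st()
E
```

```text
t 22.4 tcp [ 538.  -225.1  288.5] F [ 0.94 -1.83 -6.73] T [-0.194 -0.237 -0.012] w 38.9 j [-36.   4.  -9.  77.  -0. 100.]
x [ 3.e-04 -4.e-04 -1.e+00] z [ 6.996e-01 -7.145e-01  5.000e-04]
fix rotvec deg [0.02 0.02 0.  ]
```

>>> servo_tool([
  {"dx": 0, "dy": 0, "dz": 0.4, "rx": 0, "ry": 0, "rz": 0, "claw": 1},
  {"dx": 0, "dy": -0.1, "dz": 0.8, "rx": 0, "ry": 0, "rz": 0, "claw": 1},
  {"dx": 0, "dy": -0.2, "dz": 1.2, "rx": 0, "ry": 0, "rz": 0, "claw": 1},
  {"dx": 0, "dy": -0.2, "dz": 1.6, "rx": 0, "ry": 0, "rz": 0, "claw": 1},
  {"dx": 0, "dy": -0.2, "dz": 2, "rx": 0, "ry": 0, "rz": 0, "claw": 1},
])

```text
time_s: 22.9
tcp_pos: [0.538, -0.2253, 0.2902]
tool_rot: [-8.5, 90.0, -54.1]
wrist_force: [1.7, -0.8, -11.3]
grip_width: 0.0388
```

```bash
python3 - <<'E'
from h import *
st()
E
```

```text
t 22.9 tcp [ 538.  -225.3  290.2] F [  1.68  -0.81 -11.26] T [-0.215 -0.534 -0.028] w 38.8 j [-36.   4.  -9.  78.  -0. 100.]
x [ 1.e-04 -1.e-04 -1.e+00] z [ 6.996e-01 -7.146e-01  2.000e-04]
fix rotvec deg [0.01 0.01 0.  ]
```

>>> servo_tool([
  {"dx": 0.1, "dy": 0, "dz": 0.3, "rx": 0, "ry": 0, "rz": 0, "claw": 1},
  {"dx": 0.2, "dy": 0, "dz": 0.6, "rx": 0, "ry": 0, "rz": 0, "claw": 1},
  {"dx": 0.3, "dy": 0, "dz": 0.9, "rx": 0, "ry": 0, "rz": 0, "claw": 1},
  {"dx": 0.3, "dy": 0, "dz": 1.2, "rx": 0, "ry": 0, "rz": 0, "claw": 1},
  {"dx": 0.3, "dy": 0, "dz": 1.4, "rx": 0, "ry": 0, "rz": 0, "claw": 1},
])

```text
time_s: 23.4
tcp_pos: [0.5382, -0.2252, 0.2913]
tool_rot: [-155.6, 90.0, 158.8]
wrist_force: [2.3, -1.1, -13.3]
grip_width: 0.0387
```

```bash
python3 - <<'E'
from h import *
st()
E
```

```text
t 23.4 tcp [ 538.2 -225.2  291.3] F [  2.31  -1.1  -13.27] T [-0.434 -0.511  0.016] w 38.7 j [-36.   4.  -9.  78.  -0. 100.]
x [-4.e-04  1.e-04 -1.e+00] z [ 6.996e-01 -7.145e-01 -3.000e-04]
fix rotvec deg [-0.01 -0.02 -0.  ]
```

>>> servo_tool([
  {"dx": 0.2, "dy": -0.1, "dz": 0.4, "rx": 0, "ry": 0, "rz": 0, "claw": 1},
  {"dx": 0.2, "dy": -0.1, "dz": 0.8, "rx": 0, "ry": 0, "rz": 0, "claw": 1},
  {"dx": 0.2, "dy": -0.1, "dz": 1.2, "rx": 0, "ry": 0, "rz": 0, "claw": 1},
  {"dx": 0.2, "dy": -0.1, "dz": 1.5, "rx": 0, "ry": 0, "rz": 0, "claw": 1},
  {"dx": 0.2, "dy": -0.1, "dz": 1.5, "rx": 0, "ry": 0, "rz": 0, "claw": 1},
])

```text
time_s: 23.9
tcp_pos: [0.5383, -0.2253, 0.2926]
tool_rot: [-159.0, 89.9, 155.4]
wrist_force: [0.3, -1.4, -15.2]
grip_width: 0.0392
```

```bash
python3 - <<'E'
from h import *
st()
E
```

```text
t 23.9 tcp [ 538.3 -225.3  292.6] F [  0.34  -1.36 -15.17] T [-0.41  -0.422 -0.035] w 39.2 j [-36.   4.  -9.  78.  -0. 100.]
x [-8.e-04  4.e-04 -1.e+00] z [ 0.6996 -0.7146 -0.0008]
fix rotvec deg [-0.02 -0.05 -0.  ]
```

Near 16 N; hold for over a second with a small top-up.

>>> servo_tool([
  {"dx": 0, "dy": 0, "dz": 0.4, "rx": 0, "ry": 0, "rz": 0, "claw": 1},
  {"dx": 0, "dy": 0, "dz": 0.5, "rx": 0, "ry": 0, "rz": 0, "claw": 1},
  {"dx": 0, "dy": 0, "dz": 0.5, "rx": 0, "ry": 0, "rz": 0, "claw": 1},
  {"dx": 0, "dy": 0, "dz": 0.5, "rx": 0, "ry": 0, "rz": 0, "claw": 1},
  {"dx": 0, "dy": 0, "dz": 0.5, "rx": 0, "ry": 0, "rz": 0, "claw": 1},
])

```text
time_s: 24.4
tcp_pos: [0.5383, -0.2253, 0.293]
tool_rot: [-158.9, 89.9, 155.5]
wrist_force: [1.6, -1.9, -16.8]
grip_width: 0.0383
```

>>> servo_tool([
  {"dx": 0, "dy": 0, "dz": 0.1, "rx": 0, "ry": 0, "rz": 0, "claw": 1},
  {"dx": 0, "dy": 0, "dz": 0.1, "rx": 0, "ry": 0, "rz": 0, "claw": 1},
  {"dx": 0, "dy": 0, "dz": 0.1, "rx": 0, "ry": 0, "rz": 0, "claw": 1},
  {"dx": 0, "dy": 0, "dz": 0.1, "rx": 0, "ry": 0, "rz": 0, "claw": 1},
  {"dx": 0, "dy": 0, "dz": 0.1, "rx": 0, "ry": 0, "rz": 0, "claw": 1},
])

```text
time_s: 24.9
tcp_pos: [0.5383, -0.2253, 0.2931]
tool_rot: [-157.4, 89.9, 157.0]
wrist_force: [2.1, -2.2, -16.1]
grip_width: 0.0389
```

>>> servo_tool([
  {"dx": 0, "dy": 0, "dz": 0.1, "rx": 0, "ry": 0, "rz": 0, "claw": 1},
  {"dx": 0, "dy": 0, "dz": 0.1, "rx": 0, "ry": 0, "rz": 0, "claw": 1},
  {"dx": 0, "dy": 0, "dz": -0.3, "rx": 0, "ry": 0, "rz": 0, "claw": 1},
  {"dx": 0, "dy": 0, "dz": -0.8, "rx": 0, "ry": 0, "rz": 0, "claw": 1},
  {"dx": 0, "dy": 0, "dz": -1.5, "rx": 0, "ry": 0, "rz": 0, "claw": 1},
])

```text
time_s: 25.4
tcp_pos: [0.5383, -0.2253, 0.2918]
tool_rot: [-156.9, 90.0, 157.5]
wrist_force: [1.7, -1.4, -13.2]
grip_width: 0.0389
```

>>> servo_tool([
  {"dx": 0, "dy": 0, "dz": -0.8, "rx": 0, "ry": 0, "rz": 0, "claw": 1},
  {"dx": 0, "dy": 0, "dz": -1.6, "rx": 0, "ry": 0, "rz": 0, "claw": 1},
  {"dx": 0, "dy": 0, "dz": -2.4, "rx": 0, "ry": 0, "rz": 0, "claw": 1},
  {"dx": 0, "dy": 0, "dz": -3.2, "rx": 0, "ry": 0, "rz": 0, "claw": 1},
  {"dx": 0, "dy": 0, "dz": -4, "rx": 0, "ry": 0, "rz": 0, "claw": 1},
])

```text
time_s: 25.9
tcp_pos: [0.5383, -0.2252, 0.2883]
tool_rot: [-153.4, 90.0, 161.0]
wrist_force: [-1.0, 0.9, -5.7]
grip_width: 0.039
```

```bash
python3 - <<'E'
from h import *
st()
E
```

```text
t 25.9 tcp [ 538.3 -225.2  288.3] F [-0.96  0.86 -5.74] T [0.158 0.281 0.058] w 39.0 j [-36.   4.  -9.  77.  -0. 100.]
x [-4.e-04  1.e-04 -1.e+00] z [ 6.997e-01 -7.145e-01 -4.000e-04]
fix rotvec deg [-0.01 -0.02 -0.  ]
```

>>> servo_tool([
  {"dx": 0, "dy": 0, "dz": -0.4, "rx": 0, "ry": 0, "rz": 0, "claw": 1},
  {"dx": 0, "dy": 0, "dz": -0.8, "rx": 0, "ry": 0, "rz": 0, "claw": 1},
  {"dx": 0, "dy": 0, "dz": -1.2, "rx": 0, "ry": 0, "rz": 0, "claw": 1},
  {"dx": 0, "dy": 0, "dz": -1.6, "rx": 0, "ry": 0, "rz": 0, "claw": 1},
  {"dx": 0, "dy": 0, "dz": -1.6, "rx": 0, "ry": 0, "rz": 0, "claw": 1},
])

```text
time_s: 26.4
tcp_pos: [0.5385, -0.2254, 0.2871]
tool_rot: [6.5, 90.0, -39.1]
wrist_force: [-0.3, 0.9, -3.7]
grip_width: 0.0387
```

>>> servo_tool([
  {"dx": 0, "dy": 0, "dz": -0.4, "rx": 0, "ry": 0, "rz": 0, "claw": 1},
  {"dx": 0, "dy": 0, "dz": -0.8, "rx": 0, "ry": 0, "rz": 0, "claw": 1},
  {"dx": 0, "dy": 0, "dz": -1, "rx": 0, "ry": 0, "rz": 0, "claw": 1},
  {"dx": 0, "dy": 0, "dz": -1, "rx": 0, "ry": 0, "rz": 0, "claw": 1},
  {"dx": 0, "dy": 0, "dz": -1, "rx": 0, "ry": 0, "rz": 0, "claw": 1},
])

```text
time_s: 26.9
tcp_pos: [0.5386, -0.2254, 0.2865]
tool_rot: [6.3, 89.9, -39.3]
wrist_force: [-1.3, 1.3, 2.4]
grip_width: 0.0388
```

Seated (pressing +2.4 N). Release, rise, and move aside for a check.

>>> servo_tool([
  {"dx": 0, "dy": 0, "dz": -0.3, "rx": 0, "ry": 0, "rz": 0, "claw": 1},
  {"dx": 0, "dy": 0, "dz": -0.3, "rx": 0, "ry": 0, "rz": 0, "claw": 0},
  {"dx": 0, "dy": 0, "dz": 0, "rx": 0, "ry": 0, "rz": 0, "claw": -1},
  {"dx": 0, "dy": 0, "dz": 0, "rx": 0, "ry": 0, "rz": 0, "claw": -1},
  {"dx": 0, "dy": 0, "dz": 0, "rx": 0, "ry": 0, "rz": 0, "claw": -1},
])

```text
time_s: 27.4
tcp_pos: [0.5386, -0.2255, 0.2865]
tool_rot: [8.2, 89.9, -37.4]
wrist_force: [0.4, 0.2, -0.3]
grip_width: 0.0833
```

>>> servo_tool([
  {"dx": 0, "dy": 0, "dz": 10, "rx": 0, "ry": 0, "rz": 0, "claw": -1},
  {"dx": 0, "dy": 0, "dz": 35, "rx": 0, "ry": 0, "rz": 0, "claw": -1},
  {"dx": 0, "dy": 0, "dz": 65, "rx": 0, "ry": 0, "rz": 0, "claw": -1},
  {"dx": 0, "dy": 0, "dz": 95, "rx": 0, "ry": 0, "rz": 0, "claw": -1},
  {"dx": 0, "dy": 0, "dz": 120, "rx": 0, "ry": 0, "rz": 0, "claw": -1},
])

```text
time_s: 27.9
tcp_pos: [0.5386, -0.2254, 0.4092]
tool_rot: [8.9, 89.8, -36.7]
wrist_force: [-0.7, 1.0, 0.3]
grip_width: 0.0854
```

>>> servo_tool([
  {"dx": -20, "dy": -40, "dz": 0, "rx": 0, "ry": 0, "rz": 0, "claw": -1},
  {"dx": -40, "dy": -80, "dz": 0, "rx": 0, "ry": 0, "rz": 0, "claw": -1},
  {"dx": -60, "dy": -120, "dz": 0, "rx": 0, "ry": 0, "rz": 0, "claw": -1},
  {"dx": -80, "dy": -160, "dz": 0, "rx": 0, "ry": 0, "rz": 0, "claw": -1},
  {"dx": -90, "dy": -180, "dz": 0, "rx": 0, "ry": 0, "rz": 0, "claw": -1},
])

```text
time_s: 28.4
tcp_pos: [0.4468, -0.4082, 0.4099]
tool_rot: [-3.5, 89.8, -49.2]
wrist_force: [0.1, 0.3, 0.2]
grip_width: 0.0851
```

```bash
python3 - <<'E'
from h import *
st()
for n in("scene","top"):
    im=imaging.get_image(n)[:,:,::-1]; cv2.imwrite(f"pics/{n}6.png",im)
    h=cv2.cvtColor(np.ascontiguousarray(im),cv2.COLOR_BGR2HSV);c=imaging.camera_info(n)
    m=cv2.inRange(h,(16,110,90) if n=="top" else (17,140,110),(24,255,255))
    R=np.zeros_like(m)
    if n=="top": R[150:265,90:190]=255;R[150:265,232:415]=255
    else: R[95:300,235:390]=255
    m=cv2.morphologyEx(m&R,cv2.MORPH_OPEN,np.ones((2,2)))
    cs,_=cv2.findContours(m,cv2.RETR_EXTERNAL,cv2.CHAIN_APPROX_NONE)
    for k in cs:
        if cv2.contourArea(k)<120: continue
        q=k[:,0].astype(float); tr=q[:,0].mean()<200 if n=="top" else q[:,1].mean()<150
        P=onplane(c,q,0.043 if tr else 0.055)[:,:2].astype(np.float32)
        (x,y),r=cv2.minEnclosingCircle(P*1000); print(n,q.mean(0).round(),x,y,r)
st()
E
```

```text
t 28.4 tcp [ 446.8 -408.2  409.9] F [0.15 0.28 0.16] T [ 0.023 -0.03   0.046] w 85.1 j [-55.   7.   7.  90.   0.  81.]
x [ 0.0026 -0.003  -1.    ] z [ 0.6979 -0.7162  0.0039]
fix rotvec deg [0.17 0.15 0.  ]
scene [281. 257.] 545.937255859375 -227.96876525878906 38.798667907714844
scene [314. 187.] 507.8188171386719 28.226486206054688 39.34481430053711
scene [364. 124.] 521.221923828125 353.1002502441406 37.81614685058594
top [274. 216.] 498.329345703125 29.792192459106445 38.89613342285156
top [144. 214.] 510.3051452636719 355.50384521484375 37.69099426269531
top [376. 200.] 537.5482788085938 -227.3478546142578 38.6460075378418
t 28.5 tcp [ 447.  -408.   409.6] F [-0.24  0.59 -0.52] T [-0.012 -0.07  -0.014] w 85.5 j [-55.   7.   7.  90.   0.  81.]
x [ 0.0024 -0.0025 -1.    ] z [ 0.6969 -0.7171  0.0035]
fix rotvec deg [0.14 0.14 0.  ]
```

View pics/scene6.png

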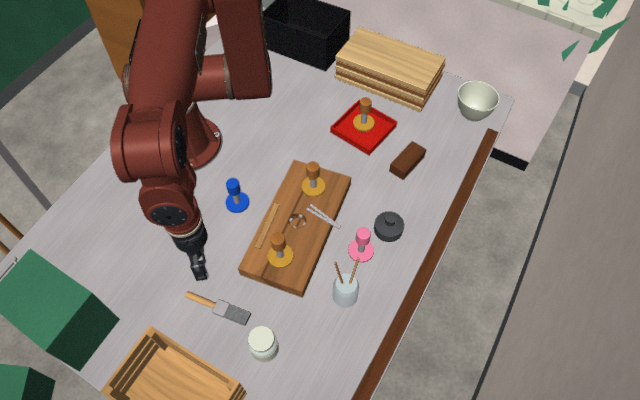

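View pics/top6.png

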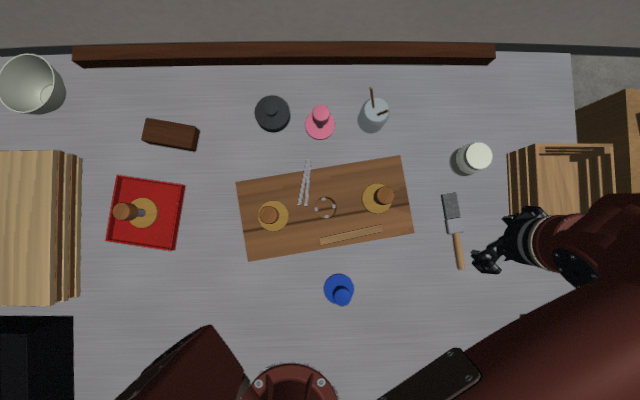

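```bash
python3 -c "
from plant import robot
print(robot.finish_job())"
```

```text
the job is handed in; nothing more can be done
None
```

I proved all three posts from left to right and handed the job in at about 28.5 s of the 72 s allowed. The worn post was the middle one, and it now stands upright in the red tray.

- **Left post:** sound. I pulled slowly up to about 16 N and held it for about 1 s. I then lowered it until it pressed on the board and released it.
- **Middle post:** worn. It came up under its own weight, about 3 to 3.5 N. I lifted it clear, and at set-down the force changed gently from −2.2 N to +2.1 N.
- **Right post:** sound. I held it at about 16 N for about 1.2 s, then let it back home and released it. The highest reading anywhere was 16.8 N, against the limit of 25 N, with sensor noise of about ±1 N.

**Last checks:**
- The left and right flanges measure within about 1.5 mm of where they started in the top view and within 0.7 mm in the scene view. Both posts pressed on the board before I let go.
- The worn post is within about 11 mm of the tray's middle in both views.
- The bench objects look unmoved in both pictures. I judged that by eye and did not measure them.
- The gripper is open and clear of everything.

The two cameras disagree by up to about 11 mm on flange positions. Part of that comes from the flange's visible edge in the slanted view. I relied on the top view, and the grasps agreed with it. No check failed.

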